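# Brush out the dust cup and hold the dust flap at its mark

## Robot

A 6-joint arm with a two-finger parallel gripper is mounted at the origin on the work surface. World frame = base frame: x ahead of the robot, y to its left, z up, the work surface at z = 0. Lengths are in m, angles in degrees, forces in N, time in s.
With the tool pointing down it reaches from about 0.375 to 0.9 m from the base axis. Payload 3.1 kg.
Tool frame: the origin (TCP) lies midway between the tips of the shut fingers; the grasp point (between the pads) lies bot.pinch_z behind it (bot.pinch_z is the distance from the TCP to the grasp point, in m); z points along the fingers, y is the direction in which the jaws open and shut (so a half turn about z gives the same grasp; the last joint's range is limited). The gripper opens to 87 mm and grips with 3 to 60 N. Pads are 19 mm wide; open, the fingers measure 117 mm over their backs; the gripper's body (75 mm by 190 mm) begins 51 mm behind the grasp point.
Start: joints at [54.975, 30.224, 82.088, -0, 67.689, -10.227], TCP at [0.262, 0.567, 0.191] pointing down, gripper open.
Joint ranges: [-176.69, 176.69], [-43.24, 126.21], [12.49, 139.97], [-82, 262], [0, 151.66], [-163.58, 163.58]. Speed limits (degrees/s): [159.86, 159.86, 180, 180, 180, 180].

## Interface

Orientations are given as a 3x3 rotation matrix whose columns are the frame's x, y, z axes.
In Python, from rig import bot gives the robot as it stands.
- The arm moves only by the tool apply_moves, never from a script. Its argument "motion" is text: rows parted by semicolons, each of 7 numbers parted by spaces: the shift along the tool's x, y, z in m, then the turn, a rotation vector about the tool's x, y, z in degrees, then the finger opening in m, from 0 to 0.087. A call has exactly 8 rows; each row is the pose to reach, as a shift and turn from the pose commanded when the call began, along the tool's axes at that moment; what a row does not reach only later rows make up. A row lasts 1/8 s, in which the tool goes at most 62.5 mm and 10.7 degrees, less where a joint would pass 70% of its speed; a pose out of reach is approached as far as the arm can. A call with a gripper value outside its range is refused whole. The fingers move at their own pace and stop on an object; the grip force is fixed at half the most. Time passes only in rows, so rows that repeat a pose let the fingers close, or fill a call up. It gives the time, the measured TCP pose, the force and the opening at its end, in the units of the state.
- bot.read_state(): the state, without advancing time (a new reading comes with each control period).
- bot.capture(name): name is "scene" or "top"; returns the picture (420x560x3 uint8, red, green, blue); there is no depth.
- bot.get_calibration(name): a dict with "fx", "fy", "cx", "cy" (pixels), "rvec" (rotation vector, rad) and "tvec" (3), from world to camera coordinates, as OpenCV has them. Camera axes: x right, y down, z forward; pixel columns grow to the right and rows downward; lengths in m; the calibration is good to about 2 mm. A picture is of the moment at which its call begins. get_calibration takes no time and is no camera call.
- bot.hand_in(): hands the job in, once; it reports no verdict.
Trained networks look in the newest picture that a camera, given by its name, has taken for a name from the list of things; names that differ only in an ending like _2 or _b are one class to them, and where a whole thing is asked for, a point or a joint stands for the part that bears it (a point fixed in the world has none). Each returns a list of dicts, best first, with "p" (0 to 1); they miss things now and then, are a little off and sometimes report something else, mostly with a low value. They report only what shows in the picture. A call takes as long as a camera call. They do not tell look-alikes from the thing itself.
- bot.find_in(name, camera): "point" ([x, y, z] in m, in world coordinates, good to about 4 mm: the middle of the surface that is visible of it).
The state is a dict: "time_s": time; "joint_positions": joint angles; "qvel": joint speeds; "tau": joint torques, N m; "position": TCP position; "tcp_rot": TCP orientation; "force": force on the tool from outside, world axes, zero at the start; "moment": the same for the moment, N m; "opening": opening from 0.0 (shut) to 1.0 (fully open).
Only numpy, scipy, OpenCV 4.12 (cv2) and the standard library are available. Lean on these libraries where they do the work, as an engineer would, in place of code of your own. Each camera call takes 0.05 s, during which the arm holds its last target.

## Task

We are emptying the scouring machine's dust: take the long brush out of its wooden stand, run it up and down inside the dust cup twice, from the bottom to near the rim, leaving the cup standing upright about where it is, and stand the brush back in its hole. Then lift the dust compartment's flap by its bar handle until the stay bolt on its edge is at the brass index clip on the quadrant, and keep holding it there, still: finish while holding it, so that I can put the cup in and tighten the wing nut (it is slack; the flap drops if you let go). Leave everything else on the bench where it lies.

Things in the scene. Friction and masses are not known exactly. Their poses are not given: they have to be found in the camera images.
- brush_mid (a point): long brush standing bristles down in the wooden stand; this point: on its axis, 125 mm from either end; z towards the handle's end. 250 mm long: tuft 66 mm across, 93 mm long (bristles yield, a core 50 mm across is stiff), wire stem 7 mm, then a straight round wooden handle 25 mm across over the top 105 mm. 0.13 kg. Grip it near the upper end and carry it upright
- brush_tip (a point): centre of the flat lower end of the brush's bristle tuft, 125 mm below brush_mid
- brush: the whole brush; its origin is the same point as brush_tip
- cup_in (a point): dust cup: loose, straight, open aluminium cup with rolled rim and a small wire lug, upright on the bench, 78 mm across (rim 86), 72 mm inside, 110 mm high, 0.3 to 0.6 kg. This point: centre of its inner floor, 5 mm above the bench, 105 mm below the mouth; z up along its axis. Cup and brush stand may have changed places
- block_in (a point): brush stand: fixed wooden block 104 x 104 mm, 75 mm high, with one round hole 71 mm across, 63 mm deep in its top. This point: centre of the hole's floor, 12 mm above the bench; z up. The brush stands on this floor
- flap_handle (a point): middle of the flap's round steel bar handle, 12 mm thick, parallel to the hinge, 88 mm clear between its end posts, 50 mm out from the flap's free edge in the flap's plane (44 mm gap for a finger), 256 mm from the hinge line. Shut: on the robot's side, 129 mm above the bench, level with the hinge, at least 90 mm free below. Frame turns with the flap: x from handle to hinge, y along the bar
- flap_hinge (a point): middle of the flap's hinge line, 129 mm above the bench, along the far top edge of the scouring machine's dust compartment: a grey sheet-steel box 200 mm deep, 170 mm wide, 127 mm high; wheel hood and motor on the same bed to its left. Straight behind flap_handle; y along the hinge; frame turns with the flap
- flap_bolt (a point): stay bolt with wing nut on the flap's right-hand edge; rides in the slot of the upright steel quadrant as the flap swings. In the flap's plane, 130 mm from the hinge line, 105 mm to the right of the flap's middle
- marker_tip (a point): where the small brass index clip, clamped on the quadrant's outer edge, points: on the slot's middle line, 130 mm from the hinge line. At the marked angle the stay bolt's centre is at this point
- flap (a joint): angle of the flap, rad: 0 shut (level), growing as its handle edge rises; limit 1.25. Steel, 206 x 176 mm, 0.5 to 0.85 kg in all; the wing nut is slack, so it falls shut when let go; 2 to 5 N upward at the handle carries it
- marker (a joint): angle at which the index clip is set, rad, same zero and sense as the flap's angle; between 0.5 and 0.85, different every time; clamped, stays where it is
- last_left: cream wooden shoe last, 255 mm long, 92 mm high, one of a pair; origin under its middle; leave it alone
- last_right: the other shoe last of the pair, same size; leave it alone
- hammer: shoemaker's hammer lying on the bench, 240 mm long; leave it alone
- rasp: flat steel rasp with wooden handle lying on the bench, 310 mm long, 28 mm high; leave it alone
- polish_tin: flat round aluminium tin with lid, 80 mm across, 30 mm high; leave it alone
- spool: flanged spool of thread standing on end, 52 mm across, 65 mm high; leave it alone
- tack_tin: small open steel tin, 72 mm across, 45 mm high; leave it alone
Things that resemble listed ones, but are neither listed nor needed, are in the scene too. Of the things that look like the part that bears cup_in, take the one that is nearest to the robot's base at the start.

How it is judged:
By the outcome, as a careful person would: the job done as asked, in the order asked, and still so for the second after the job is handed in, while the arm keeps its last pose, push and grip.
It also fails if it takes over 64 s, if anything falls off the work surface, if the arm or the gripper's body presses on something with over 40 N, if the wrist force passes 120 N, or if a joint passes its speed limit or range.

## Working session

There is one attempt and no reset: what is moved stays moved. The work goes in short steps, Python scripts to look and compute and a tool call to move; the robot and the scene stay as the last step left them, time stands still between calls to the robot, and variables do not carry over. Pictures are saved under pics/ and viewed, and the job is handed in when it is done.

Besides the shell and the picture viewer there is one more tool, called after "Request:" as name(argument=value, ...), one argument or row to a line, values as JSON. apply_moves: Moves the arm, as the interface text tells. Its arguments: {"type":"object","properties":{"motion":{"type":"string"}},"required":["motion"]}

```bash
ls; mkdir -p pics
python3 - <<'E'
from rig import bot
import cv2
print(bot.pinch_z); s=bot.read_state(); print(s)
for c in ("scene","top"):
    im=bot.capture(c); cv2.imwrite(f"pics/{c}0.png",im[:,:,::-1])
    print(c,bot.get_calibration(c))
    for n in ["brush_mid","brush_tip","brush","cup_in","block_in","flap_handle","flap_hinge","flap_bolt","marker_tip"]:
        try:
            print(n,[(round(d['p'],2),[round(float(v),3) for v in d['point']]) for d in bot.find_in(n,c)][:4])
        except Exception as e: print(n,e)
print(bot.read_state()['time_s'])
E
```

```text
pics
0.0187
{'time_s': 0.0, 'joint_positions': array([ 5.49742932e+01,  3.02787645e+01,  8.21576174e+01, -2.79636746e-04,
        6.76889550e+01, -1.02251839e+01]), 'qvel': array([ 0.07149053,  0.003553  ,  0.03307104, -0.0077751 , -0.01046394,
        0.13225417]), 'tau': array([ 2.01700765e-03, -4.40038991e+01, -1.76599270e+01,  6.34443923e-02,
        5.81768516e-02, -1.54191043e-04]), 'position': array([0.26164256, 0.56670374, 0.18966704]), 'tcp_rot': array([[-9.07774190e-01,  4.19457332e-01, -1.25182793e-03],
       [ 4.19459025e-01,  9.07772498e-01, -1.79395643e-03],
       [ 3.83886790e-04, -2.15359786e-03, -9.99997607e-01]]), 'force': array([-0.1819821 , -0.65491294,  0.61080096]), 'moment': array([-0.00745166,  0.00379056,  0.03641633]), 'opening': 0.9993562746195673}
scene {'fx': 516.550217387844, 'fy': 516.550217387844, 'cx': 280.6611834611669, 'cy': 214.80959651848298, 'rvec': array([ 1.05886626,  2.30736729, -1.1124674 ]), 'tvec': array([ 0.43981179, -0.11425091,  1.99368516])}
brush_mid [(0.6, [0.481, -0.157, 0.102]), (0.26, [0.489, -0.349, 0.075])]
brush_tip [(0.59, [0
[... 468 characters left out ...]
26, 'fy': 408.26312308593526, 'cx': 274.73617795827016, 'cy': 210.24194597352025, 'rvec': array([ 2.15655317, -2.20988191,  0.09495763]), 'tvec': array([-0.13239586,  0.53381223,  1.25689081])}
brush_mid [(0.82, [0.467, -0.162, 0.102]), (0.39, [0.638, 0.17, 0.127]), (0.22, [0.403, 0.164, 0.023])]
brush_tip []
brush [(0.82, [0.471, -0.165, 0.101]), (0.68, [0.323, 0.321, 0.057])]
cup_in [(0.8, [0.475, -0.373, 0.047]), (0.63, [0.385, -0.631, 0.07]), (0.59, [0.463, -0.164, 0.074]), (0.5, [0.637, 0.165, 0.13])]
block_in []
flap_handle [(0.84, [0.638, 0.167, 0.129])]
flap_hinge [(0.61, [0.638, 0.172, 0.13])]
flap_bolt [(0.73, [0.641, 0.17, 0.134]), (0.31, [0.469, -0.161, 0.108])]
marker_tip []
1.0
```

Run:
```python
import cv2
for c in("scene","top"):
    a=cv2.imread(f"pics/{c}0.png"); cv2.imwrite(f"pics/{c}0b.png",cv2.resize(a,(800,600),interpolation=cv2.INTER_CUBIC))
```

```text
(no output)
```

View pics/scene0b.png

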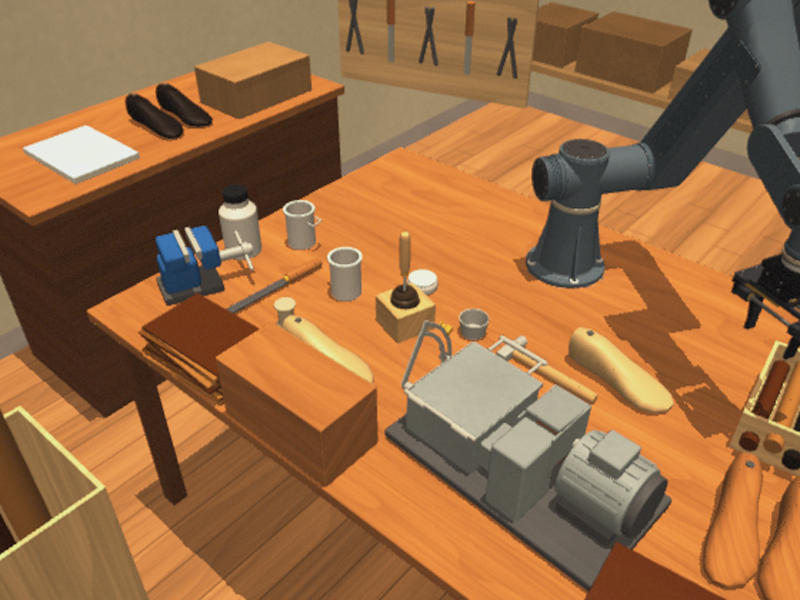

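View pics/top0b.png

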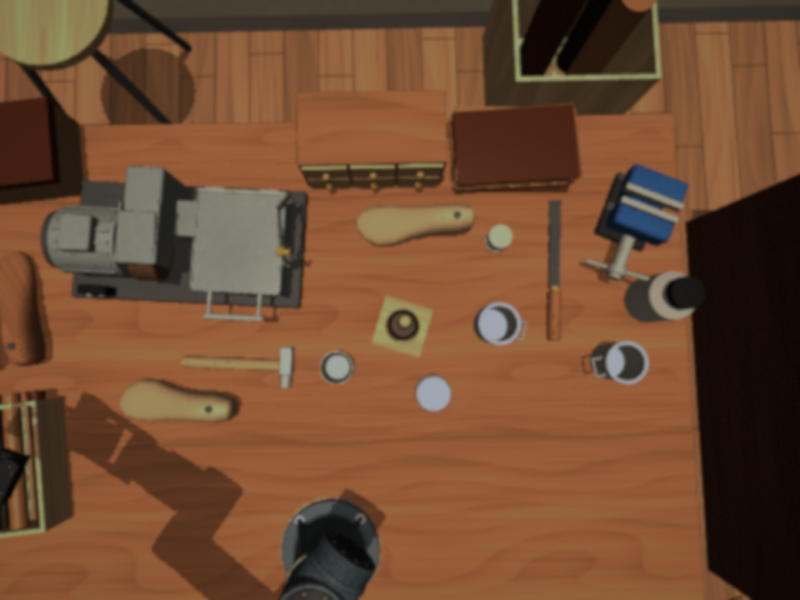

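The scene view shows the cup at about (345,272) on the 800 px picture, with a look-alike cup at (300,225). The brush in its block is at (405,290) and the machine at (490,420). Next I'll take enlarged crops for exact measurement.

```bash
cat > h.py <<'E'
import numpy as np, cv2, os, json
from rig import bot
CAL={c:bot.get_calibration(c) for c in("scene","top")}
def K(c):
    k=CAL[c];return np.array([[k['fx'],0,k['cx']],[0,k['fy'],k['cy']],[0,0,1.]])
def proj(c,P):
    return cv2.projectPoints(np.atleast_2d(np.array(P,float)),CAL[c]['rvec'],CAL[c]['tvec'],K(c),None)[0][:,0]
def onz(c,uv,z):
    R=cv2.Rodrigues(CAL[c]['rvec'])[0];C=-R.T@CAL[c]['tvec']
    d=R.T@np.linalg.inv(K(c))@np.array([uv[0],uv[1],1.]);return C+d*(z-C[2])/d[2]
def crop(src,x0,y0,w,h,s,out,pts=[]):
    a=cv2.imread(src);b=cv2.resize(a[y0:y0+h,x0:x0+w],None,fx=s,fy=s,interpolation=cv2.INTER_CUBIC)
    for p in pts:
        q=(int((p[0]-x0+.5)*s),int((p[1]-y0+.5)*s));cv2.circle(b,q,2,(0,0,255),-1)
    cv2.imwrite(out,b)
E
python3 - <<'E'
from h import *
crop("pics/top0.png",250,190,130,100,6,"pics/t1.png")
crop("pics/top0.png",110,110,130,130,4.6,"pics/t2.png")
crop("pics/scene0.png",220,160,130,90,6,"pics/s1.png")
crop("pics/scene0.png",260,215,150,120,5,"pics/s2.png")
E
```

```text
(no output)
```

View pics/t1.png

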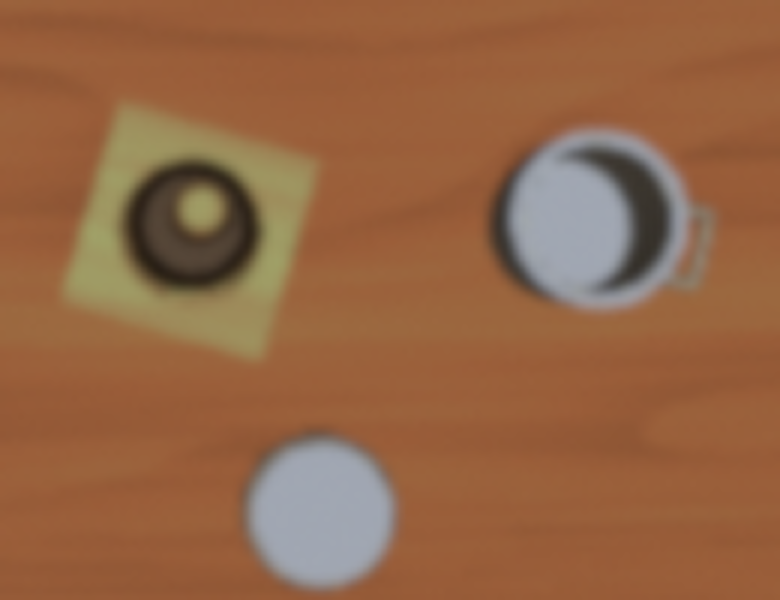

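View pics/t2.png

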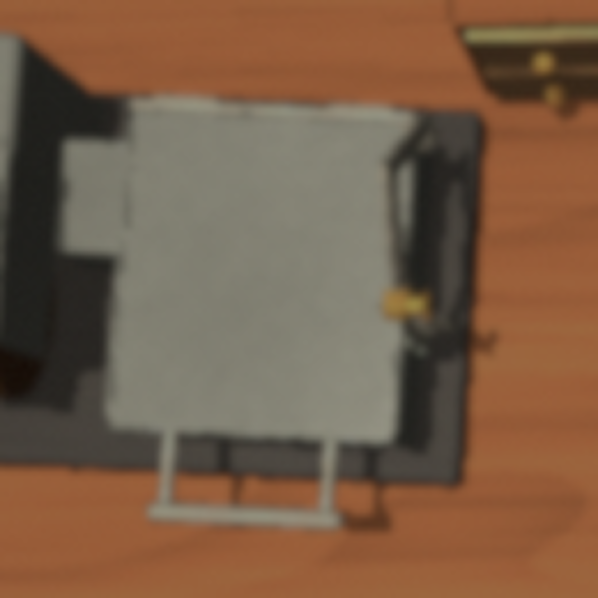

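View pics/s1.png

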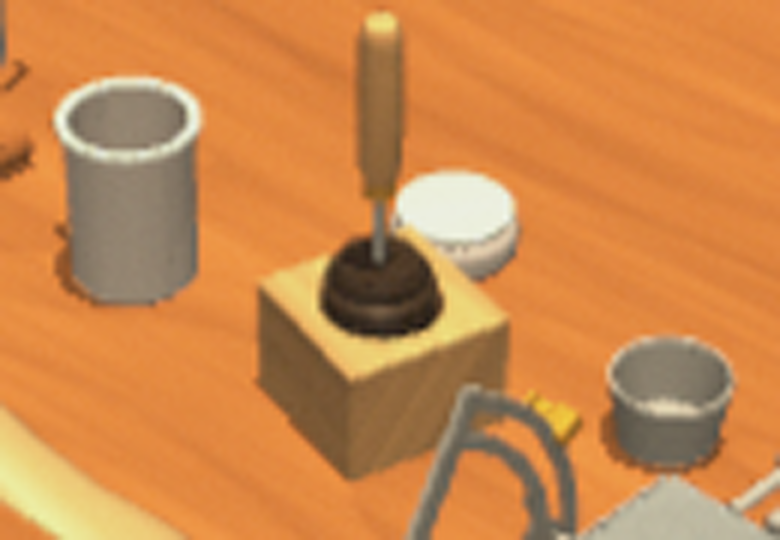

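View pics/s2.png

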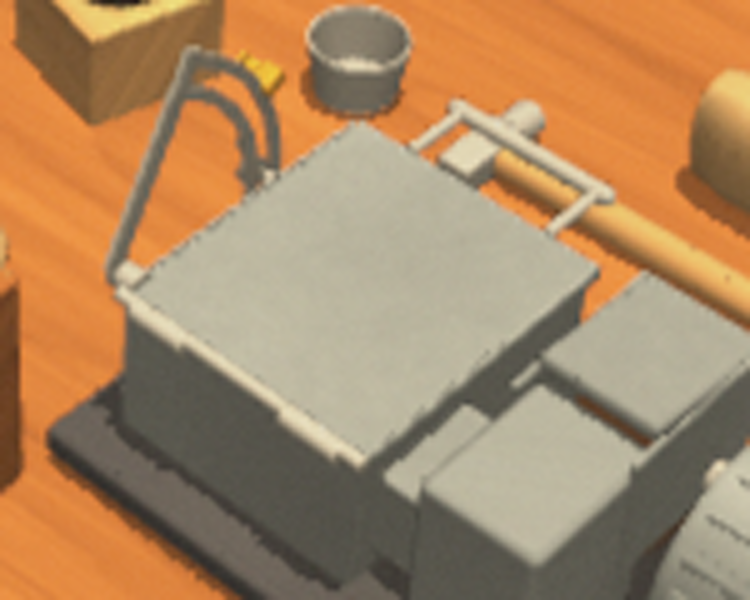

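```bash
cat >> h.py <<'E'
def uc(p,x0,y0,s): return np.array([(p[0]+.5)/s-.5+x0,(p[1]+.5)/s-.5+y0])
def tri(uvs,uvt):
    Ps=[];
    for c in("scene","top"):
        R=cv2.Rodrigues(CAL[c]['rvec'])[0];Ps.append(K(c)@np.c_[R,CAL[c]['tvec']])
    X=cv2.triangulatePoints(Ps[0],Ps[1],np.array(uvs,float).reshape(2,1),np.array(uvt,float).reshape(2,1))[:,0];return X[:3]/X[3]
E
python3 - <<'E'
from h import *
np.set_printoptions(precision=4,suppress=True)
T1=lambda *p:uc(p,250,190,6);T2=lambda *p:uc(p,110,110,4.6);S1=lambda *p:uc(p,220,160,6);S2=lambda *p:uc(p,260,215,5)
print("cup",onz("top",T1(597,219),.11),onz("scene",S1(128.5,119),.108),tri(S1(128.5,119),T1(597,219)))
print("block",onz("top",T1(191,230),.075),onz("scene",S1(380,303),.075))
for a in [(120,102),(320,158),(263,360),(62,300)]: print(onz("top",T1(*a),.075))
for a in [(258,287),(397,222),(510,320),(352,383)]: print(onz("scene",S1(*a),.075))
print("htop",onz("top",T1(200,208),.262),onz("scene",S1(381,22),.259),tri(S1(381,22),T1(200,208)))
print("bar",[onz("top",T2(*a),.129) for a in[(148,514),(340,521),(244,517)]],[onz("scene",S2(*a),.129) for a in[(455,105),(610,193)]])
print("hinge",[onz("top",T2(*a),.129) for a in[(133,103),(415,118)]],[onz("scene",S2(*a),.129) for a in[(118,293),(362,465)]])
print("clip",tri(S2(262,73),T2(405,304)))
E
```

```text
cup [ 0.4719 -0.3598  0.11  ] [ 0.4702 -0.362   0.108 ] [ 0.472  -0.36    0.1098]
block [ 0.4726 -0.1637  0.075 ] [ 0.4753 -0.1625  0.075 ]
[ 0.5375 -0.1298  0.075 ]
[ 0.507  -0.2291  0.075 ]
[ 0.4072 -0.1977  0.075 ]
[ 0.4394 -0.0986  0.075 ]
[ 0.5093 -0.2243  0.075 ]
[ 0.4102 -0.2048  0.075 ]
[ 0.4395 -0.0975  0.075 ]
[ 0.5394 -0.128   0.075 ]
htop [ 0.4749 -0.1635  0.262 ] [ 0.4721 -0.1663  0.259 ] [ 0.4751 -0.1636  0.2616]
bar [array([0.4992, 0.236 , 0.129 ]), array([0.4919, 0.1169, 0.129 ]), array([0.4958, 0.1765, 0.129 ])] [array([0.4902, 0.1181, 0.129 ]), array([0.4961, 0.2309, 0.129 ])]
hinge [array([0.7596, 0.2459, 0.129 ]), array([0.7458, 0.0679, 0.129 ])] [array([0.7454, 0.0677, 0.129 ]), array([0.7584, 0.2444, 0.129 ])]
clip [0.6142 0.0625 0.2024]
```

Run:
```python
from h import *
np.set_printoptions(precision=4,suppress=True)
R0=bot.read_state()['tcp_rot'];p0=np.array([.262,.567,.191])
for g in ([.262,.567,.31],[.315,.385,.32],[.368,.202,.32],[.42,.02,.32],[.474,-.1635,.32]): print(R0.T@(np.array(g)-p0))
```

```text
[-0.     0.    -0.119]
[-0.1245 -0.143  -0.129 ]
[-0.2493 -0.2869 -0.129 ]
[-0.3729 -0.4303 -0.129 ]
[-0.4988 -0.5742 -0.129 ]
```

Request:
apply_moves(
  motion="0 0 -0.06 0 0 8.5 0.087; -0.02 -0.023 -0.11 0 0 17 0.087; -0.06 -0.07 -0.129 0 0 26 0.087; -0.1 -0.115 -0.129 0 0 35 0.087; -0.14 -0.161 -0.129 0 0 44 0.087; -0.18 -0.207 -0.129 0 0 53 0.087; -0.22 -0.253 -0.129 0 0 61 0.087; -0.26 -0.299 -0.129 0 0 69.5 0.087",
)

```text
time_s: 2.0
position: [0.3731, 0.1851, 0.32]
tcp_rot: [[0.079, 0.997, 0.001], [0.997, -0.079, 0.0], [0.0, 0.001, -1.0]]
force: [1.3, -0.8, -0.4]
opening: 0.997
```

Request:
apply_moves(
  motion="-0.045 0.017 0 0 0 0 0.087; -0.095 0.035 0 0 0 0 0.087; -0.145 0.054 0 0 0 0 0.087; -0.195 0.073 0 0 0 0 0.087; -0.245 0.091 0 0 0 0 0.087; -0.295 0.11 0 0 0 0 0.087; -0.3415 0.1275 0 0 0 0 0.087; -0.3415 0.1275 0.02 0 0 0 0.087",
)

```text
time_s: 3.0
position: [0.4765, -0.1677, 0.3006]
tcp_rot: [[0.079, 0.997, 0.005], [0.997, -0.079, -0.004], [-0.003, 0.005, -1.0]]
force: [-0.3, 0.6, -0.6]
opening: 0.998
```

Request:
apply_moves(
  motion="0 0 0 0 0 0 0.087; 0 0 0.03 0 0 0 0.087; 0 0 0.06 0 0 0 0.087; 0 0 0.08 0 0 0 0.087; 0 0 0.084 0 0 0 0.087; 0 0 0.084 0 0 0 0.087; 0 0 0.084 0 0 0 0.087; 0 0 0.084 0 0 0 0.087",
)

```text
time_s: 4.0
position: [0.4748, -0.1635, 0.2165]
tcp_rot: [[0.075, 0.997, 0.002], [0.997, -0.075, -0.001], [-0.001, 0.002, -1.0]]
force: [0.6, -0.8, 0.2]
opening: 1.002
```

Run:
```python
from h import *
np.set_printoptions(precision=4,suppress=True)
s=bot.read_state();print(s['position'],s['tcp_rot'],s['qvel'])
for c in("scene","top"): cv2.imwrite(f"pics/{c}1.png",bot.capture(c)[:,:,::-1])
crop("pics/scene1.png",220,120,130,110,5,"pics/s3.png",proj("scene",[s['position']-[0,0,-.0187]]))
```

```text
[ 0.4748 -0.1635  0.2165] [[ 0.0748  0.9972  0.0016]
 [ 0.9972 -0.0748 -0.001 ]
 [-0.0009  0.0017 -1.    ]] [-0.08    0.2287  0.394   0.0831 -0.1654 -0.0122]
```

View pics/s3.png

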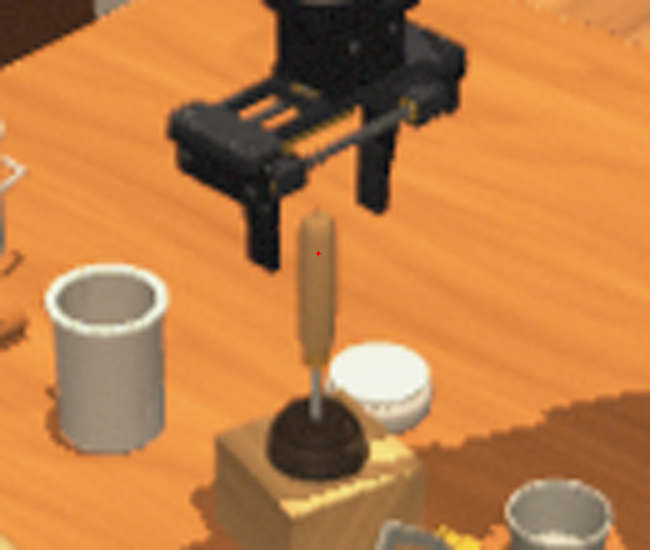

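The grasp point lies on the handle axis at crop (318,253), with the jaws fore and aft of it. I'll close.

Request:
apply_moves(
  motion="0 0 0 0 0 0 0.015; 0 0 0 0 0 0 0.015; 0 0 0 0 0 0 0.015; 0 0 0 0 0 0 0.015; 0 0 0 0 0 0 0.015; 0 0 0 0 0 0 0.015; 0 0 0 0 0 0 0.015; 0 0 -0.005 0 0 0 0.015",
)

```text
time_s: 5.1
position: [0.4737, -0.1629, 0.2203]
tcp_rot: [[0.075, 0.997, -0.001], [0.997, -0.075, 0.001], [0.001, -0.001, -1.0]]
force: [-0.1, 0.1, 0.3]
opening: 0.279
```

Request:
apply_moves(
  motion="0 0 -0.02 0 0 0 0.015; 0 0 -0.045 0 0 0 0.015; 0 0 -0.075 0 0 0 0.015; 0 0 -0.105 0 0 0 0.015; 0 0 -0.122 0 0 0 0.015; 0 0 -0.125 0 0 0 0.015; -0.02 0.001 -0.125 0 0 0 0.015; -0.045 0.003 -0.125 0 0 0 0.015",
)

```text
time_s: 6.1
position: [0.4733, -0.2092, 0.3445]
tcp_rot: [[0.074, 0.997, -0.002], [0.997, -0.074, 0.001], [0.0, -0.002, -1.0]]
force: [1.0, 0.1, -1.7]
opening: 0.273
```

Request:
apply_moves(
  motion="-0.03 0.002 0 0 0 0 0.015; -0.06 0.004 0 0 0 0 0.015; -0.09 0.006 0 0 0 0 0.015; -0.12 0.0075 0 0 0 0 0.015; -0.14 0.009 0 0 0 0 0.015; -0.1517 0.0095 0 0 0 0 0.015; -0.1517 0.0095 0 0 0 0 0.015; -0.1517 0.0095 0 0 0 0 0.015",
)

```text
time_s: 7.1
position: [0.472, -0.3593, 0.3456]
tcp_rot: [[0.074, 0.997, -0.0], [0.997, -0.074, 0.001], [0.001, -0.0, -1.0]]
force: [0.7, 0.4, -1.7]
opening: 0.28
```

Run:
```python
from h import *
np.set_printoptions(precision=4,suppress=True)
s=bot.read_state();print(s['position'],s['tcp_rot'],s['opening'],s['force'])
for c in("scene","top"): cv2.imwrite(f"pics/{c}2.png",bot.capture(c)[:,:,::-1])
p=s['position'];tip=p-[0,0,.204]
print(tip)
crop("pics/scene2.png",180,90,120,140,4.2,"pics/s4.png",proj("scene",[p+[0,0,.0187],tip,tip+[0,.033,0],tip-[0,.033,0],tip+[.033,0,0],tip-[.033,0,0]]))
crop("pics/top2.png",290,180,100,90,6,"pics/t4.png")
```

```text
[ 0.472  -0.3593  0.3456] [[ 0.0742  0.9972 -0.0002]
 [ 0.9972 -0.0742  0.0009]
 [ 0.0009 -0.0003 -1.    ]] 0.2795844187239009 [ 0.6661  0.3693 -1.7257]
[ 0.472  -0.3593  0.1416]
```

View pics/s4.png

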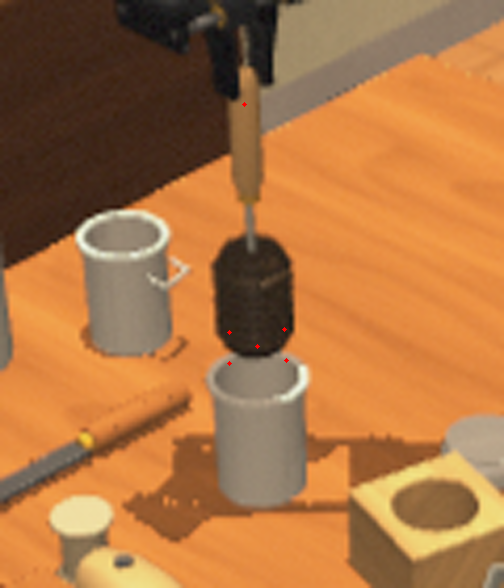

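View pics/t4.png

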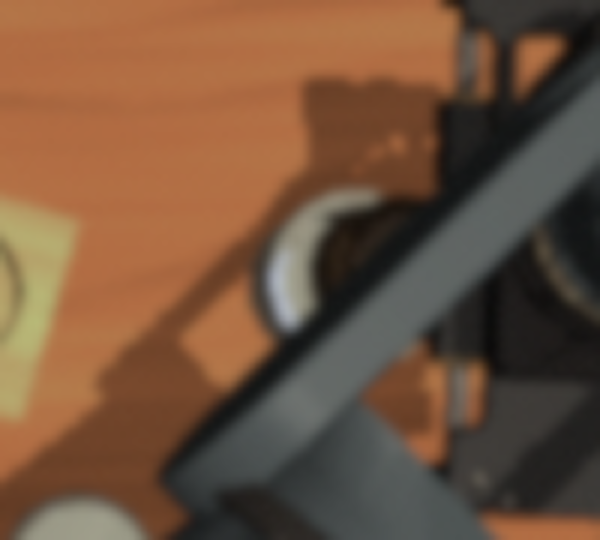

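Run:
```python
from h import *
s=bot.read_state();p=s['position'];tip=p-[0,0,.204]
t=np.linspace(0,2*np.pi,60)
def circ(c,r): return [np.array(c)+[r*np.cos(a),r*np.sin(a),0] for a in t]
pts=np.vstack([proj("scene",circ(tip+[0,0,z],.033)) for z in (.0,.05)]+[proj("scene",circ([.4715,-.3605,.108],.043)),proj("scene",circ(p+[0,0,-.0],.0125))])
a=cv2.imread("pics/scene2.png");x0,y0,w,h,S=215,105,50,100,6
b=cv2.resize(a[y0:y0+h,x0:x0+w],None,fx=S,fy=S,interpolation=cv2.INTER_CUBIC);c=b.copy()
for q in pts: cv2.circle(c,(int((q[0]-x0+.5)*S),int((q[1]-y0+.5)*S)),1,(0,0,255),-1)
cv2.imwrite("pics/s5.png",np.hstack([b,c]))
print(proj("scene",[[.47,-.36,.13],[.47,-.35,.13],[.48,-.36,.13]]))
```

```text
[[241.18020667 174.42301974]
 [243.23736958 175.47051404]
 [239.19275755 175.63018728]]
```

View pics/s5.png

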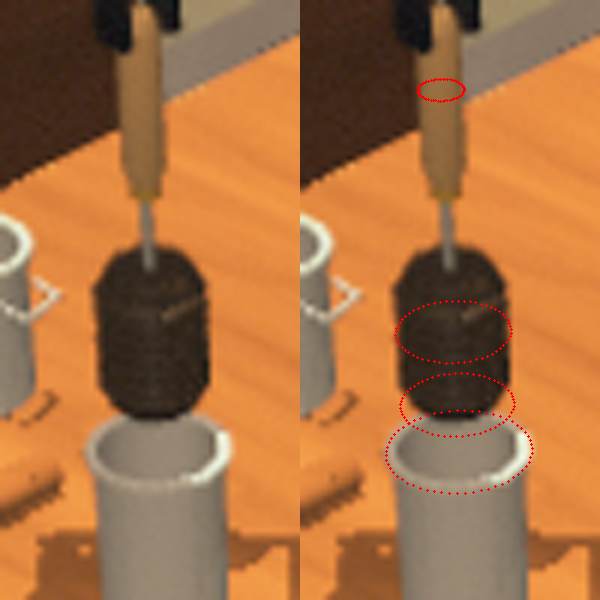

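Request:
apply_moves(
  motion="0.0015 -0.001 0 0 0 0 0.015; 0.0015 -0.001 0.015 0 0 0 0.015; 0.0015 -0.001 0.035 0 0 0 0.015; 0.0015 -0.001 0.055 0 0 0 0.015; 0.0015 -0.001 0.075 0 0 0 0.015; 0.0015 -0.001 0.09 0 0 0 0.015; 0.0015 -0.001 0.095 0 0 0 0.015; 0.0015 -0.001 0.095 0 0 0 0.015",
)

```text
time_s: 8.2
position: [0.4711, -0.3587, 0.2505]
tcp_rot: [[0.075, 0.997, -0.0], [0.997, -0.075, 0.0], [0.0, -0.0, -1.0]]
force: [-0.2, 0.3, -1.6]
opening: 0.275
```

Run:
```python
from h import *
np.set_printoptions(precision=4,suppress=True)
s=bot.read_state();print(s['position'],s['opening'],s['force'],s['moment'])
cv2.imwrite(f"pics/scene3.png",bot.capture("scene")[:,:,::-1])
crop("pics/scene3.png",215,105,50,100,6,"pics/s6.png")
```

```text
[ 0.4711 -0.3587  0.2505] 0.2746105070380257 [-0.2407  0.2785 -1.56  ] [-0.1018  0.0742 -0.0551]
```

View pics/s6.png

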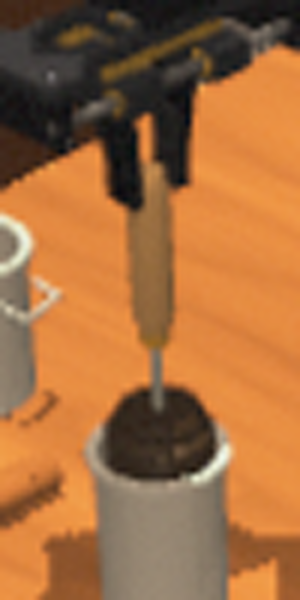

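The tuft sits centred in the mouth at about (160,430), with no side force. I'll go to the bottom, then do the strokes.

Request:
apply_moves(
  motion="0 0 0.015 0 0 0 0.015; 0 0 0.03 0 0 0 0.015; 0 0 0.039 0 0 0 0.015; 0 0 0.039 0 0 0 0.015; 0 0 0.039 0 0 0 0.015; 0 0 0.02 0 0 0 0.015; 0 0 -0.005 0 0 0 0.015; 0 0 -0.03 0 0 0 0.015",
)

```text
time_s: 9.25
position: [0.4713, -0.3589, 0.282]
tcp_rot: [[0.075, 0.997, 0.001], [0.997, -0.075, -0.001], [-0.001, 0.001, -1.0]]
force: [0.7, 0.1, -1.6]
opening: 0.274
```

Request:
apply_moves(
  motion="0 0 -0.016 0 0 0 0.015; 0 0 -0.019 0 0 0 0.015; 0 0 -0.019 0 0 0 0.015; 0 0 0.005 0 0 0 0.015; 0 0 0.03 0 0 0 0.015; 0 0 0.055 0 0 0 0.015; 0 0 0.069 0 0 0 0.015; 0 0 0.069 0 0 0 0.015",
)

```text
time_s: 10.25
position: [0.4706, -0.3582, 0.2104]
tcp_rot: [[0.075, 0.997, -0.002], [0.997, -0.075, 0.002], [0.002, -0.002, -1.0]]
force: [-0.9, -0.1, -1.4]
opening: 0.274
```

Run:
```python
from h import *
np.set_printoptions(precision=4,suppress=True)
s=bot.read_state();print(s['position'],s['opening'],s['force'],s['moment'])
cv2.imwrite(f"pics/scene4.png",bot.capture("scene")[:,:,::-1])
crop("pics/scene4.png",215,105,50,100,6,"pics/s7.png")
```

```text
[ 0.4706 -0.3582  0.2104] 0.274425214144589 [-0.9152 -0.1044 -1.3526] [-0.0934  0.0345  0.0152]
```

View pics/s7.png

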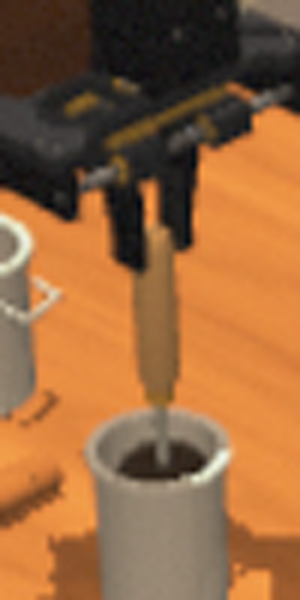

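Request:
apply_moves(
  motion="0 0 -0.025 0 0 0 0.015; 0 0 -0.05 0 0 0 0.015; 0 0 -0.075 0 0 0 0.015; 0 0 -0.089 0 0 0 0.015; 0 0 -0.089 0 0 0 0.015; 0 0 -0.089 0 0 0 0.015; 0 0 -0.06 0 0 0 0.015; 0 0 -0.03 0 0 0 0.015",
)

```text
time_s: 11.3
position: [0.4708, -0.3583, 0.2401]
tcp_rot: [[0.075, 0.997, -0.001], [0.997, -0.075, 0.001], [0.001, -0.001, -1.0]]
force: [1.1, -0.4, -1.4]
opening: 0.279
```

Request:
apply_moves(
  motion="0 0 0.02 0 0 0 0.015; 0 0 0.031 0 0 0 0.015; 0 0 0.031 0 0 0 0.015; 0 0 0.031 0 0 0 0.015; 0 0 0.01 0 0 0 0.015; 0 0 -0.015 0 0 0 0.015; 0 0 -0.04 0 0 0 0.015; 0 0 -0.065 0 0 0 0.015",
)

```text
time_s: 12.3
position: [0.4713, -0.3589, 0.3084]
tcp_rot: [[0.075, 0.997, 0.001], [0.997, -0.075, -0.001], [-0.001, 0.001, -1.0]]
force: [0.7, 0.3, -1.9]
opening: 0.276
```

Request:
apply_moves(
  motion="0 0 -0.025 0 0 0 0.015; 0 0 -0.039 0 0 0 0.015; 0 0 -0.039 0 0 0 0.015; 0.025 -0.0015 -0.039 0 0 0 0.015; 0.055 -0.003 -0.039 0 0 0 0.015; 0.085 -0.005 -0.039 0 0 0 0.015; 0.115 -0.007 -0.039 0 0 0 0.015; 0.145 -0.009 -0.039 0 0 0 0.015",
)

```text
time_s: 13.3
position: [0.4719, -0.2103, 0.3443]
tcp_rot: [[0.074, 0.997, -0.002], [0.997, -0.074, 0.003], [0.003, -0.003, -1.0]]
force: [1.1, 0.7, -1.2]
opening: 0.279
```

Request:
apply_moves(
  motion="0.025 -0.0015 0 0 0 0 0.015; 0.042 -0.002 0 0 0 0 0.015; 0.0502 -0.0025 0 0 0 0 0.015; 0.0502 -0.0025 0 0 0 0 0.015; 0.0502 -0.0025 0.01 0 0 0 0.015; 0.0502 -0.0025 0.025 0 0 0 0.015; 0.0502 -0.0025 0.03 0 0 0 0.015; 0.0502 -0.0025 0.03 0 0 0 0.015",
)

```text
time_s: 14.3
position: [0.4738, -0.1633, 0.3147]
tcp_rot: [[0.075, 0.997, -0.002], [0.997, -0.075, 0.001], [0.001, -0.002, -1.0]]
force: [0.4, 0.3, -0.4]
opening: 0.274
```

Run:
```python
from h import *
np.set_printoptions(precision=4,suppress=True)
s=bot.read_state();print(s['position'],s['opening'],s['force'],s['moment'])
cv2.imwrite(f"pics/scene5.png",bot.capture("scene")[:,:,::-1])
cv2.imwrite(f"pics/top5.png",bot.capture("top")[:,:,::-1])
p=s['position'];tip=p-[0,0,.204]
t=np.linspace(0,2*np.pi,60)
def circ(c,r): return [np.array(c)+[r*np.cos(a),r*np.sin(a),0] for a in t]
pts=np.vstack([proj("scene",circ(tip+[0,0,z],.033)) for z in (.0,.05)]+[proj("scene",circ([.4737,-.163,.075],.0355)),proj("scene",circ(p+[0,0,-.0],.0125))])
a=cv2.imread("pics/scene5.png");x0,y0,w,h,S=215,120,130,120,5
x0,w=250,70
b=cv2.resize(a[y0:y0+h,x0:x0+w],None,fx=S,fy=S,interpolation=cv2.INTER_CUBIC);c=b.copy()
for q in pts: cv2.circle(c,(int((q[0]-x0+.5)*S),int((q[1]-y0+.5)*S)),1,(0,0,255),-1)
cv2.imwrite("pics/s8.png",np.hstack([b,c]))
crop("pics/top5.png",230,170,160,100,5,"pics/t8.png")
```

```text
[ 0.4738 -0.1633  0.3147] 0.2741907004881556 [ 0.4065  0.2821 -0.4064] [-0.0491  0.0501 -0.0464]
```

View pics/s8.png

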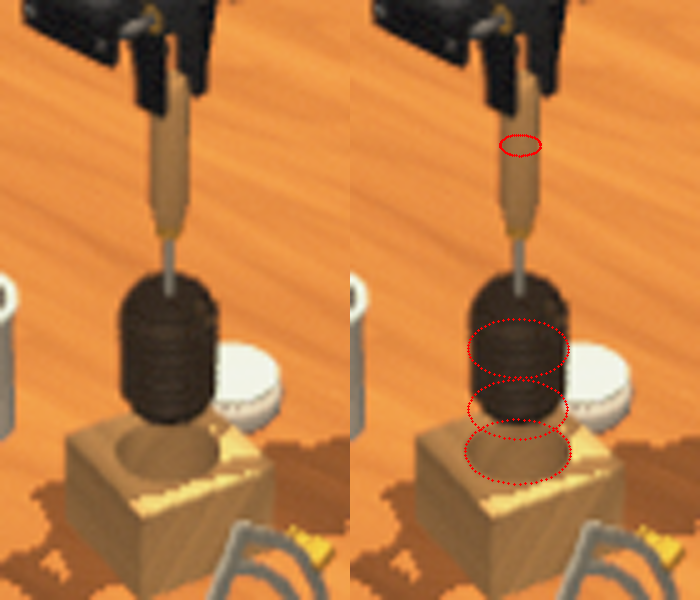

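View pics/t8.png

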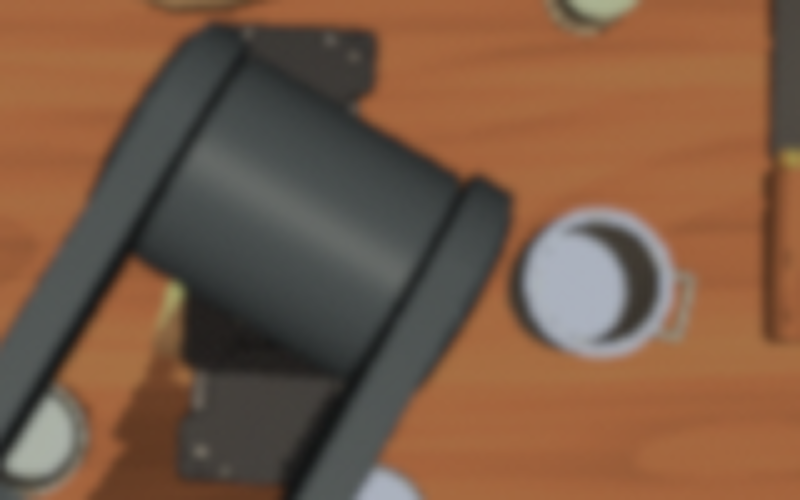

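The tuft (centre x≈168) lies over the hole (centre x≈168), and the cup is unmoved. I'll lower the brush.

Request:
apply_moves(
  motion="0 0 0.02 0 0 0 0.015; 0 0 0.04 0 0 0 0.015; 0 0 0.06 0 0 0 0.015; 0 0 0.08 0 0 0 0.015; 0 0 0.092 0 0 0 0.015; 0 0 0.098 0 0 0 0.015; 0 0 0.099 0 0 0 0.015; 0 0 0.099 0 0 0 0.015",
)

```text
time_s: 15.4
position: [0.4747, -0.1635, 0.2172]
tcp_rot: [[0.075, 0.997, 0.001], [0.997, -0.075, -0.001], [-0.001, 0.001, -1.0]]
force: [-0.0, -0.6, -0.5]
opening: 0.277
```

Request:
apply_moves(
  motion="0 0 0.0005 0 0 0 0.015; 0 0 0.0005 0 0 0 0.087; 0 0 0.0005 0 0 0 0.087; 0 0 0.0005 0 0 0 0.087; 0 0 0.0005 0 0 0 0.087; 0 0 0.0005 0 0 0 0.087; 0 0 -0.02 0 0 0 0.087; 0 0 -0.05 0 0 0 0.087",
)

```text
time_s: 16.4
position: [0.4735, -0.1628, 0.2663]
tcp_rot: [[0.075, 0.997, -0.002], [0.997, -0.075, 0.002], [0.001, -0.003, -1.0]]
force: [0.6, -0.6, 0.1]
opening: 0.957
```

Request:
apply_moves(
  motion="0 0 -0.04 0 0 0 0.087; 0.01 0 -0.055 0 0 0 0.087; 0.05 -0.001 -0.055 0 0 0 0.087; 0.1 -0.0015 -0.055 0 0 0 0.087; 0.15 -0.002 -0.055 0 0 0 0.06; 0.2 -0.003 -0.055 0 0 0 0.04; 0.25 -0.004 -0.055 0 0 0 0.04; 0.3 -0.005 -0.055 0 0 0 0.04",
)

```text
time_s: 17.4
position: [0.4907, 0.1385, 0.3206]
tcp_rot: [[0.075, 0.997, -0.002], [0.997, -0.075, 0.0], [-0.0, -0.002, -1.0]]
force: [-0.3, 0.1, 0.9]
opening: 0.629
```

Request:
apply_moves(
  motion="0.0397 -0.0002 0 0 0 0 0.04; 0.0397 -0.0002 0.03 0 0 0 0.04; 0.0397 -0.0002 0.06 0 0 0 0.04; 0.0397 -0.0002 0.09 0 0 0 0.04; 0.0397 -0.0002 0.12 0 0 0 0.04; 0.0397 -0.0002 0.135 0 0 0 0.04; 0.0397 -0.0002 0.135 0 0 0 0.04; 0.0397 -0.0002 0.135 0 0 0 0.04",
)

```text
time_s: 18.4
position: [0.4953, 0.1762, 0.1875]
tcp_rot: [[0.075, 0.997, 0.002], [0.997, -0.075, 0.0], [0.0, 0.002, -1.0]]
force: [0.7, 0.7, -0.2]
opening: 0.46
```

Run:
```python
from h import *
np.set_printoptions(precision=4,suppress=True)
s=bot.read_state();print(s['position'],s['opening'],s['force'],s['moment'])
cv2.imwrite(f"pics/scene6.png",bot.capture("scene")[:,:,::-1])
cv2.imwrite(f"pics/top6.png",bot.capture("top")[:,:,::-1])
p=s['position']
crop("pics/scene6.png",230,140,150,120,5,"pics/s9.png",proj("scene",[p,[.4943,.1757,.129]]))
crop("pics/top6.png",110,110,180,130,4.4,"pics/t9.png",proj("top",[p,[.4943,.1757,.129]]))
```

```text
[0.4953 0.1762 0.1875] 0.4600814367103933 [ 0.6782  0.6887 -0.2105] [-0.0652 -0.005   0.0309]
```

View pics/s9.png

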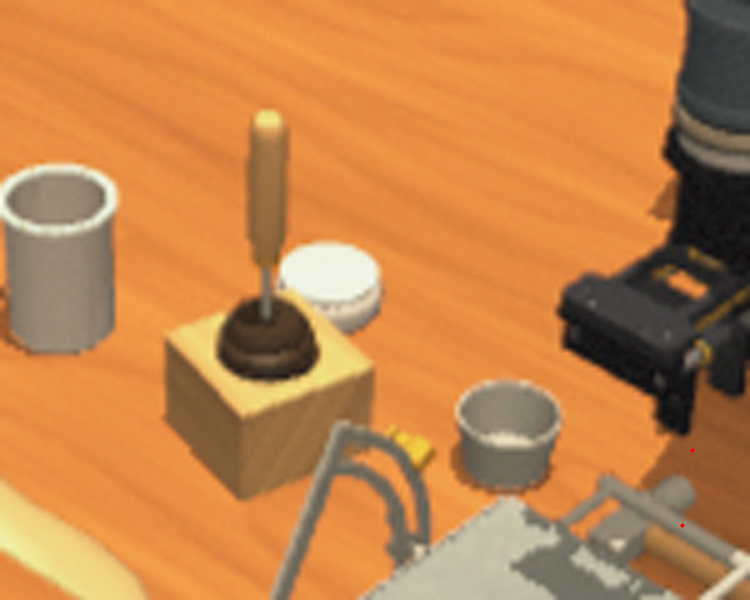

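View pics/t9.png

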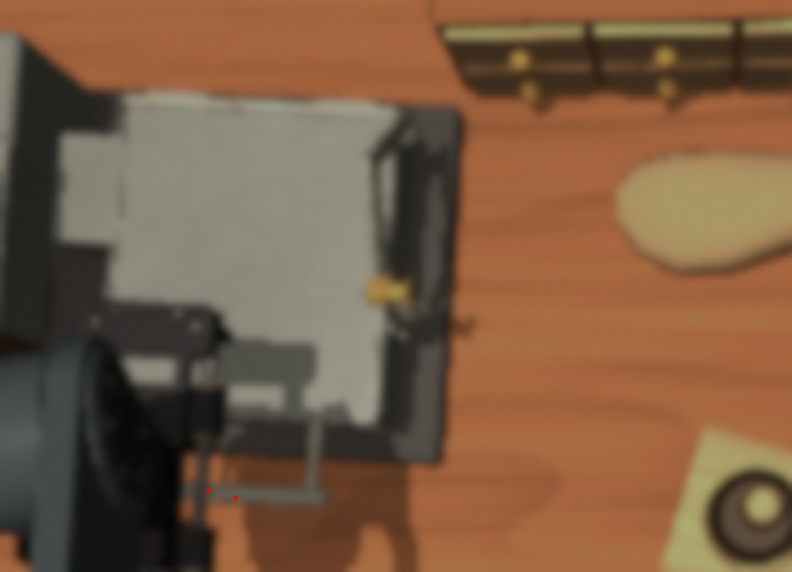

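The brush is upright in its hole. The jaws straddle the bar, with red dots on the bar at (682,525). Descending to grip.

Request:
apply_moves(
  motion="0 0 0.02 0 0 0 0.04; 0 0 0.04 0 0 0 0.04; 0 0 0.055 0 0 0 0.04; 0 0 0.068 0 0 0 0.04; 0 0 0.0765 0 0 0 0.04; 0 0 0.0765 0 0 0 0.04; 0 0 0.0765 0 0 0 0.04; 0 0 0.0765 0 0 0 0.04",
)

```text
time_s: 19.5
position: [0.495, 0.176, 0.1107]
tcp_rot: [[0.075, 0.997, 0.001], [0.997, -0.075, 0.0], [0.0, 0.001, -1.0]]
force: [0.3, 0.2, -0.1]
opening: 0.463
```

Request:
apply_moves(
  motion="0 0 0.0765 0 0 0 0; 0 0 0 0 0 0 0.002; 0 0 0 0 0 0 0.002; 0 0 0 0 0 0 0.002; 0 0 0 0 0 0 0.002; 0 0 0 0 0 0 0.002; 0 0 0 0 0 0 0.002; 0 0 0 0 0 0 0.002",
)

```text
time_s: 20.5
position: [0.4945, 0.1759, 0.1107]
tcp_rot: [[0.075, 0.997, 0.001], [0.997, -0.075, 0.0], [0.0, 0.001, -1.0]]
force: [0.1, -1.0, 0.2]
opening: 0.017
```

My mistake: row 1 of that call repeated the descent, so the tool dipped briefly. I'll inspect.

Run:
```python
from h import *
np.set_printoptions(precision=4,suppress=True)
s=bot.read_state();print(s['position'],s['opening'],s['force'],s['moment'])
cv2.imwrite(f"pics/scene7.png",bot.capture("scene")[:,:,::-1])
cv2.imwrite(f"pics/top7.png",bot.capture("top")[:,:,::-1])
p=s['position']
crop("pics/scene7.png",300,170,150,120,5,"pics/s10.png",proj("scene",[p,[.4943,.1757,.129]]))
crop("pics/top7.png",90,110,180,170,3.5,"pics/t10.png",proj("top",[p,[.4943,.1757,.129]]))
```

```text
[0.4945 0.1759 0.1107] 0.016741591870343624 [ 0.0918 -0.9816  0.1878] [-0.0993  0.0576  0.0391]
```

View pics/s10.png

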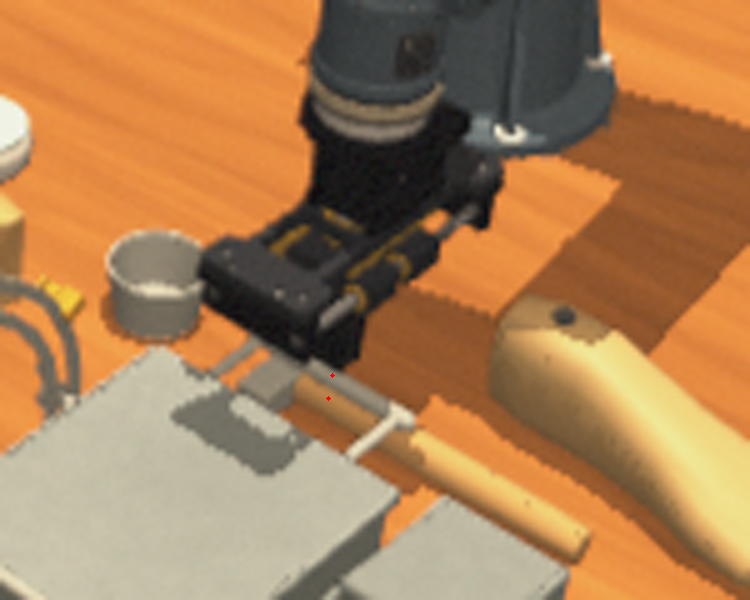

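View pics/t10.png

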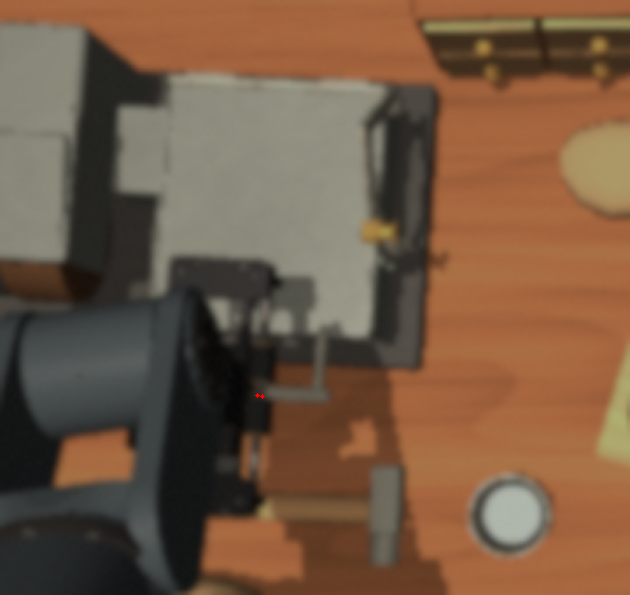

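Run:
```python
from h import *
crop("pics/scene7.png",335,215,60,50,12,"pics/s11.png")
s=bot.read_state();p=s['position']
for q in ([0,0,0],[0,0,.0187],[0,0,.05]): print((proj("scene",[p+q])[0]-[335,215]+.5)*12)
print((proj("scene",[[.4910,.1175,.129],[.4976,.2335,.129]])-[335,215]+.5)*12)
```

```text
[369.12034341 417.98204938]
[377.18151993 361.71201271]
[390.95189072 265.58965795]
[[189.24740966 253.692826  ]
 [571.1427706  472.2312259 ]]
```

View pics/s11.png

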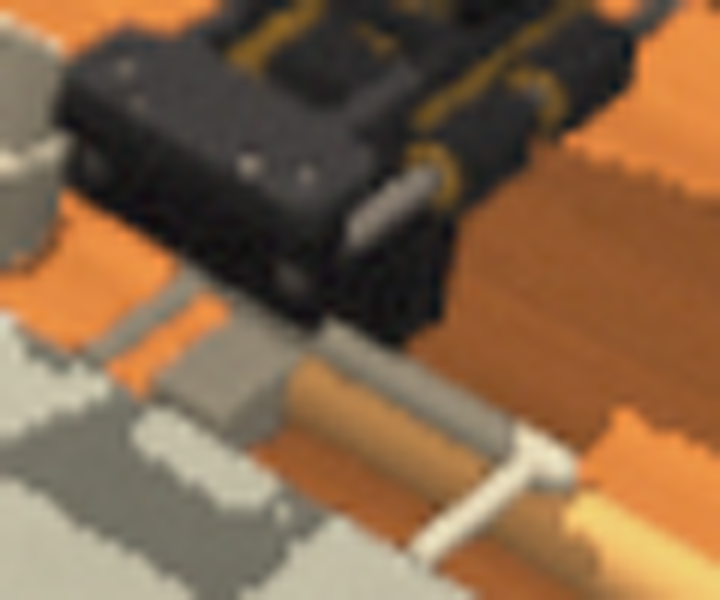

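Run:
```python
from h import *
p=np.array([0.4706,-0.3582,0.2104])
y=np.array([.997,-.075,0])
def cr(P,x0,y0,s): return ((proj("scene",P)-[x0,y0]+.5)*s).round(0).tolist()
print("s7 shut tip, jaw+12,+27,-12,-27", cr([p,p+y*.012,p+y*.027,p-y*.012,p-y*.027],215,105,6))
p=np.array([0.4748,-.1635,.2165])
print("s3",cr([p,p+y*.0435,p+y*.0585,p-y*.0435,p-y*.0585],220,120,5))
print(bot.read_state()['joint_positions'], bot.read_state()['tau'])
```

```text
s7 shut tip, jaw+12,+27,-12,-27 [[156.0, 304.0], [140.0, 311.0], [120.0, 321.0], [171.0, 296.0], [191.0, 286.0]]
s3 [[318.0, 278.0], [270.0, 305.0], [253.0, 315.0], [365.0, 252.0], [381.0, 243.0]]
[ 7.37292422e+00  2.92091231e+01  1.00919054e+02 -5.54627684e-04
  4.98500210e+01  1.16721581e+01] [ 1.46650040e-02 -3.81861269e+01 -1.25439432e+01  6.30209455e-02
  2.12489697e-02  1.06341474e-05]
```

Comparing the pictures with the projected TCP, the drawn fingertips sit about 30 mm higher than the reported TCP in every view. So the jaws closed just above the bar. I'll rise, open, and descend further, checking as I go.

Request:
apply_moves(
  motion="0 0 -0.015 0 0 0 0.002; 0 0 -0.025 0 0 0 0.04; 0 0 -0.025 0 0 0 0.04; 0 0 -0.025 0 0 0 0.04; 0 0 -0.025 0 0 0 0.04; 0 0 -0.025 0 0 0 0.04; 0 0 -0.01 0 0 0 0.04; 0 0 0 0 0 0 0.04",
)

```text
time_s: 21.6
position: [0.4938, 0.1758, 0.1088]
tcp_rot: [[0.075, 0.997, -0.002], [0.997, -0.075, -0.0], [-0.0, -0.002, -1.0]]
force: [0.8, -0.4, -0.6]
opening: 0.456
```

Run:
```python
from h import *
np.set_printoptions(precision=4,suppress=True)
s=bot.read_state();print(s['position'],s['opening'],s['force'],s['moment'])
cv2.imwrite(f"pics/scene8.png",bot.capture("scene")[:,:,::-1])
p=s['position'];y=np.array([.997,-.075,0])
crop("pics/scene8.png",335,200,60,60,10,"pics/s12.png",proj("scene",[p+y*.02+[0,0,.031],p+y*.035+[0,0,.031],p+y*.02,p-y*.02+[0,0,.031]]))
```

```text
[0.4938 0.1758 0.1088] 0.4556358573882546 [ 0.7552 -0.4473 -0.5797] [-0.0873  0.0513  0.0271]
```

View pics/s12.png

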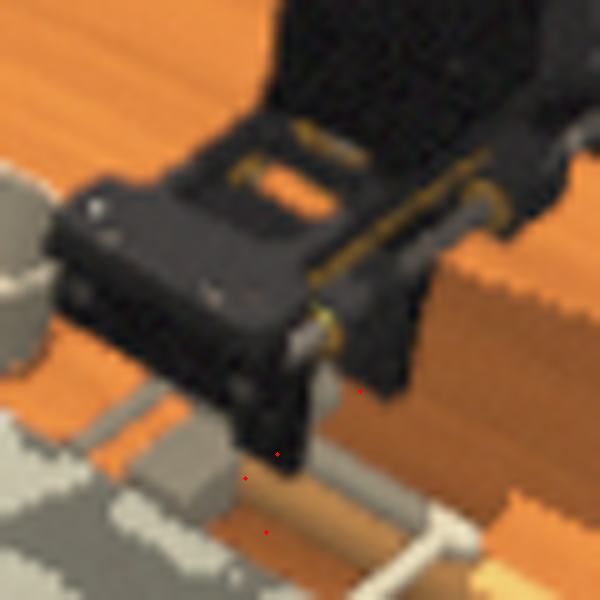

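The near fingertip is at about (270,470), level with the bar. I'll descend 29 mm, then close (shift 0 in the close call).

Request:
apply_moves(
  motion="0 0 0.005 0 0 0 0.04; 0 0 0.01 0 0 0 0.04; 0 0 0.015 0 0 0 0.04; 0 0 0.02 0 0 0 0.04; 0 0 0.025 0 0 0 0.04; 0 0 0.029 0 0 0 0.04; 0 0 0.029 0 0 0 0.04; 0 0 0.029 0 0 0 0.04",
)

```text
time_s: 22.65
position: [0.4946, 0.1759, 0.0812]
tcp_rot: [[0.075, 0.997, 0.0], [0.997, -0.075, 0.0], [0.0, 0.0, -1.0]]
force: [-0.2, 0.9, 0.0]
opening: 0.46
```

Request:
apply_moves(
  motion="0 0 0 0 0 0 0.002; 0 0 0 0 0 0 0.002; 0 0 0 0 0 0 0.002; 0 0 0 0 0 0 0.002; 0 0 0 0 0 0 0.002; 0 0 0 0 0 0 0.002; 0 0 0 0 0 0 0.002; 0 0 0 0 0 0 0.002",
)

```text
time_s: 23.65
position: [0.4967, 0.1758, 0.0814]
tcp_rot: [[0.075, 0.997, 0.004], [0.997, -0.075, 0.0], [0.0, 0.004, -1.0]]
force: [5.3, -0.9, -2.7]
opening: 0.126
```

Run:
```python
from h import *
np.set_printoptions(precision=4,suppress=True)
s=bot.read_state();print(s['position'],s['opening'],s['force'],s['moment'])
cv2.imwrite(f"pics/scene9.png",bot.capture("scene")[:,:,::-1])
p=s['position'];y=np.array([.997,-.075,0])
crop("pics/scene9.png",335,200,60,60,10,"pics/s13.png",[])
```

```text
[0.4967 0.1758 0.0814] 0.12630575558127877 [ 5.294  -0.9101 -2.6796] [-0.2764 -0.7917 -0.0481]
```

View pics/s13.png

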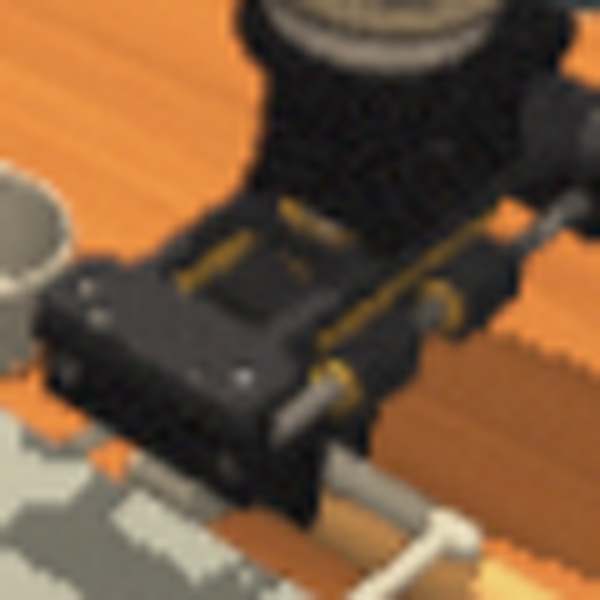

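The jaws hold the bar (11 mm). I'll lift along the arc to about 0.4 rad.

Request:
apply_moves(
  motion="0 0.002 -0.0128 0 0 0 0.002; 0 0.003 -0.0256 0 0 0 0.002; 0 0.005 -0.0383 0 0 0 0.002; 0 0.007 -0.0509 0 0 0 0.002; 0 0.01 -0.0633 0 0 0 0.002; 0 0.0134 -0.0757 0 0 0 0.002; 0 0.0175 -0.0878 0 0 0 0.002; 0 0.0222 -0.0997 0 0 0 0.002",
)

```text
time_s: 24.7
position: [0.5159, 0.1743, 0.1813]
tcp_rot: [[0.075, 0.997, -0.002], [0.997, -0.075, 0.0], [-0.0, -0.002, -1.0]]
force: [1.9, 0.4, -5.2]
opening: 0.125
```

Request:
apply_moves(
  motion="0 0 0 0 0 0 0.002; 0 0 0 0 0 0 0.002; 0 0 0 0 0 0 0.002; 0 0 0 0 0 0 0.002; 0 0 0 0 0 0 0.002; 0 0 0 0 0 0 0.002; 0 0 0 0 0 0 0.002; 0 0 0 0 0 0 0.002",
)

```text
time_s: 25.7
position: [0.5156, 0.1743, 0.1807]
tcp_rot: [[0.075, 0.997, -0.002], [0.997, -0.075, 0.0], [-0.0, -0.002, -1.0]]
force: [-3.6, 1.4, -1.6]
opening: 0.124
```

Run:
```python
from h import *
np.set_printoptions(precision=4,suppress=True)
s=bot.read_state();print(s['position'],s['opening'],s['force'],s['moment'])
for c in("scene","top"):
    cv2.imwrite(f"pics/{c}10.png",bot.capture(c)[:,:,::-1])
    for n in ["flap_bolt","marker_tip","flap_handle"]:
        print(c,n,[(round(d['p'],2),np.round(d['point'],3)) for d in bot.find_in(n,c)][:3])
crop("pics/scene10.png",265,190,130,100,6,"pics/s14.png",[])
crop("pics/top10.png",110,110,130,130,4.6,"pics/t14.png",[])
```

```text
[0.5156 0.1743 0.1807] 0.1236702791257009 [-3.617   1.4453 -1.5558] [0.2414 1.0378 0.0091]
scene flap_bolt [(0.72, array([0.657, 0.167, 0.17 ])), (0.51, array([ 0.569, -0.5  ,  0.018])), (0.32, array([ 0.49 , -0.349,  0.074]))]
scene marker_tip [(0.74, array([0.657, 0.169, 0.167])), (0.52, array([0.612, 0.069, 0.204]))]
scene flap_handle [(0.7, array([0.655, 0.168, 0.167]))]
top flap_bolt [(0.64, array([0.667, 0.149, 0.17 ]))]
top marker_tip [(0.61, array([ 0.471, -0.167,  0.102]))]
top flap_handle [(0.92, array([0.662, 0.147, 0.166]))]
```

View pics/s14.png

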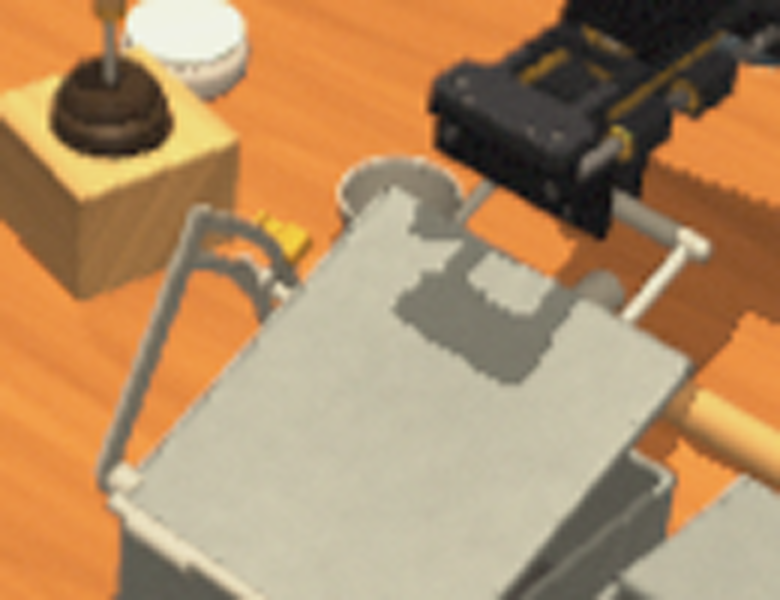

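View pics/t14.png

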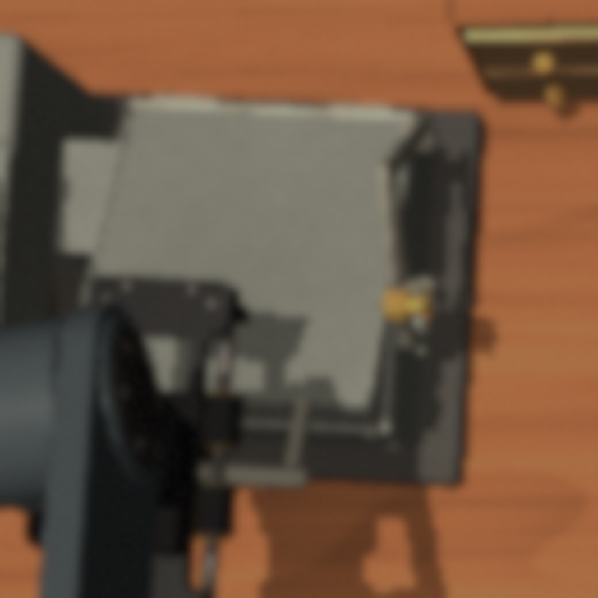

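```bash
cat >> h.py <<'E'
H=np.array([.7523,.1565,.129]);ER=np.array([-.9972,.0748,0]);EY=np.array([.0748,.9972,0])
def fp(r,th,yoff=-.105): return H+r*(np.cos(th)*ER+np.sin(th)*np.array([0,0,1]))+yoff*EY
E
python3 - <<'E'
from h import *
for c,x0,y0,w,h,S in(("scene",290,220,40,40,16),("top",180,150,40,40,16)):
    a=cv2.imread(f"pics/{c}10.png")
    b=cv2.resize(a[y0:y0+h,x0:x0+w],None,fx=S,fy=S,interpolation=cv2.INTER_CUBIC);b0=b.copy()
    for th,col in((.4,(0,0,255)),(.5,(255,0,0)),(.6,(0,255,0)),(.7,(255,0,255))):
        q=proj(c,[fp(.13,th),fp(.15,th),fp(.16,th)])
        q=((q-[x0,y0]+.5)*S).astype(int)
        for k in q: cv2.circle(b,tuple(int(v) for v in k),3,col,-1)
    cv2.imwrite(f"pics/m_{c}.png",b);cv2.imwrite(f"pics/n_{c}.png",b0)
E
```

```text
(no output)
```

View pics/m_scene.png

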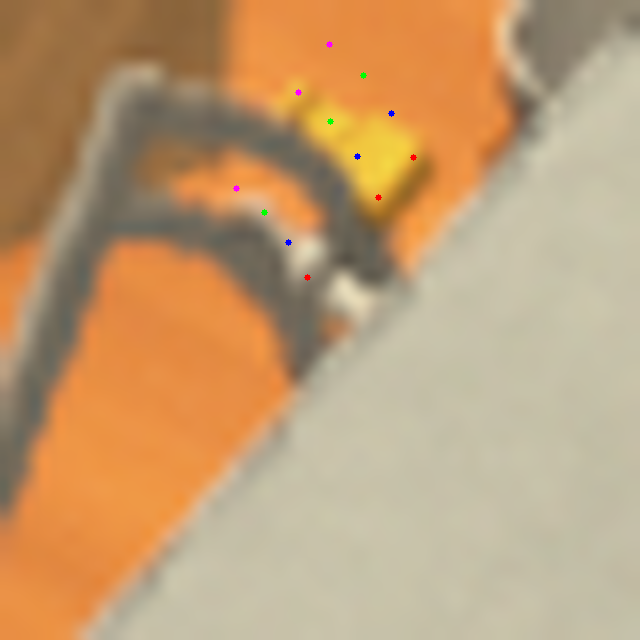

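View pics/m_top.png

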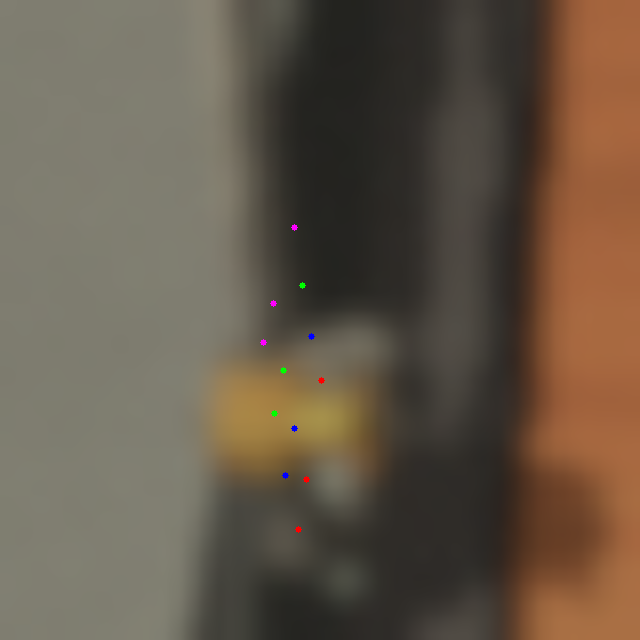

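View pics/n_scene.png

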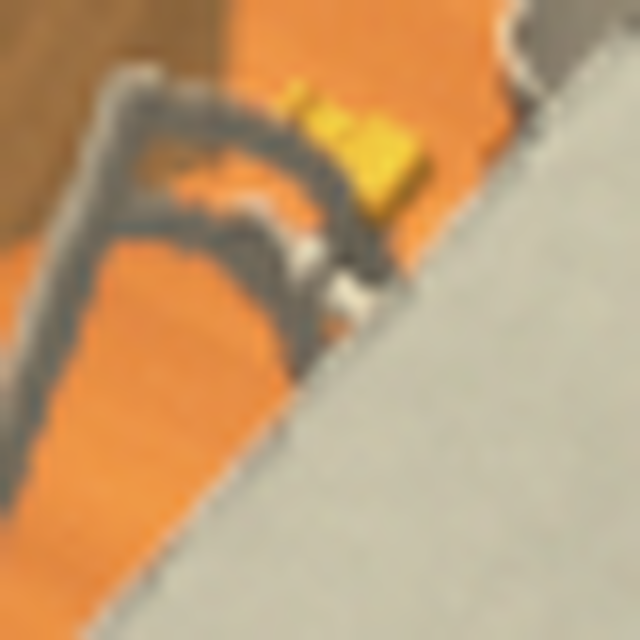

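Run:
```python
from h import *
np.set_printoptions(precision=4,suppress=True)
def cen(c,i,x0,y0,x1,y1,smin):
    a=cv2.imread(f"pics/{c}{i}.png");b=cv2.resize(a[y0:y1,x0:x1],None,fx=8,fy=8,interpolation=cv2.INTER_CUBIC)
    hsv=cv2.cvtColor(b,cv2.COLOR_BGR2HSV);h,s,v=cv2.split(hsv)
    m=((h>=15 if c=="scene" else h>=11)&(h<32)&(s>smin)&(v>110)).astype(np.uint8) 
    n,l,st,ce=cv2.connectedComponentsWithStats(m);k=1+np.argmax(st[1:,4])
    return (ce[k]+.5)/8-.5+[x0,y0],st[k],m*255
for i in (0,10):
    us,ss,ms=cen("scene",i,304,222,320,236,150);ut,st,mt=cen("top",i,188,166,208,184,90)
    cv2.imwrite(f"pics/mask{i}.png",np.hstack([cv2.resize(ms,(400,350)),cv2.resize(mt,(400,350))]))
    P=tri(us,ut);d=P-H;x=d@ER;print(us,ss,ut,st,P,"r",np.hypot(x,d[2]),"th",np.arctan2(d[2],x),"y",d@EY)
```

```text
[312.1846 228.7096] [  23   21   81   78 2887] [196.9504 175.7217] [  42   52   74   58 2998] [0.6142 0.0635 0.2047] r 0.15110307211950325 th 0.5247516564331363 y -0.10304614214463449
[312.2056 228.6131] [  22   21   84   77 3023] [197.2267 175.593 ] [  40   51   80   58 3657] [0.6142 0.0632 0.2049] r 0.15116899912861395 th 0.5256487878761923 y -0.10340876816254486
```

View pics/mask10.png

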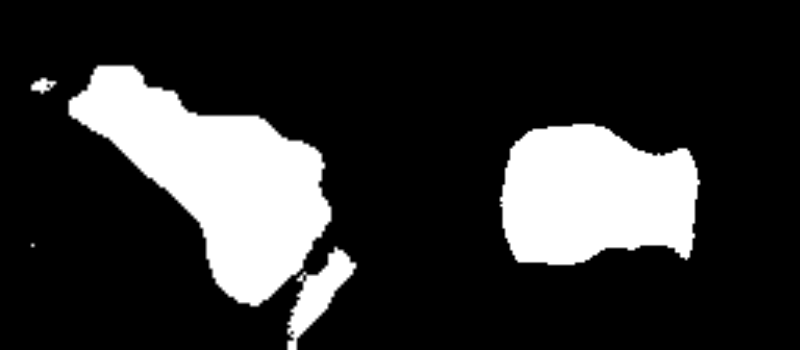

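Request:
apply_moves(
  motion="0 0.0015 -0.0045 0 0 0 0.002; 0 0.0035 -0.009 0 0 0 0.002; 0 0.0055 -0.0135 0 0 0 0.002; 0 0.0075 -0.018 0 0 0 0.002; 0 0.01 -0.0225 0 0 0 0.002; 0 0.0125 -0.027 0 0 0 0.002; 0 0.0133 -0.0286 0 0 0 0.002; 0 0.0133 -0.0286 0 0 0 0.002",
)

```text
time_s: 27.1
position: [0.5296, 0.1733, 0.21]
tcp_rot: [[0.075, 0.997, -0.001], [0.997, -0.075, 0.0], [0.0, -0.001, -1.0]]
force: [-4.8, 2.1, 0.2]
opening: 0.128
```

```bash
cat > v.py <<'E'
import sys
from h import *
np.set_printoptions(precision=4,suppress=True)
n=sys.argv[1];th0=float(sys.argv[2])
s=bot.read_state();print(s['time_s'],s['position'],s['opening'],s['force'],s['moment'])
for c,x0,y0,w,h,S in(("scene",285,215,90,75,8),("top",110,110,120,110,6)):
    a=bot.capture(c)[:,:,::-1].copy();cv2.imwrite(f"pics/{c}{n}.png",a)
    b=cv2.resize(a[y0:y0+h,x0:x0+w],None,fx=S,fy=S,interpolation=cv2.INTER_CUBIC);cv2.imwrite(f"pics/p_{c}{n}.png",b)
    for th,col in((th0-.05,(0,0,255)),(th0,(255,0,0)),(th0+.05,(0,255,0))):
        P=[fp(.13,th),fp(.15,th),fp(.206,th,.088),fp(.206,th,-.088),fp(.256,th,.05),fp(.256,th,-.05),fp(.256,th,.058)]
        for k in ((proj(c,P)-[x0,y0]+.5)*S).astype(int): cv2.circle(b,tuple(int(v) for v in k),3,col,-1)
    cv2.imwrite(f"pics/q_{c}{n}.png",b)
E
python3 v.py 11 .525
```

```text
27.1 [0.5296 0.1733 0.21  ] 0.12795966706036752 [-4.8143  2.0641  0.1968] [ 0.2411  1.1704 -0.0475]
```

View pics/q_scene11.png

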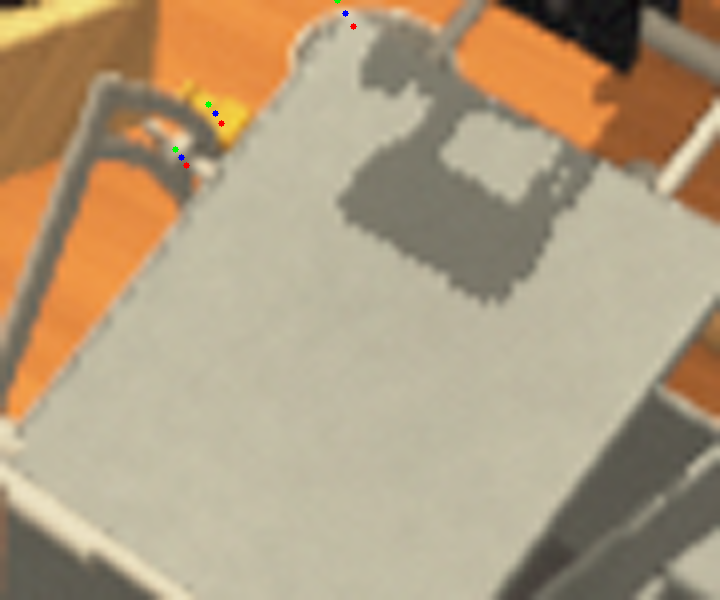

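View pics/q_top11.png

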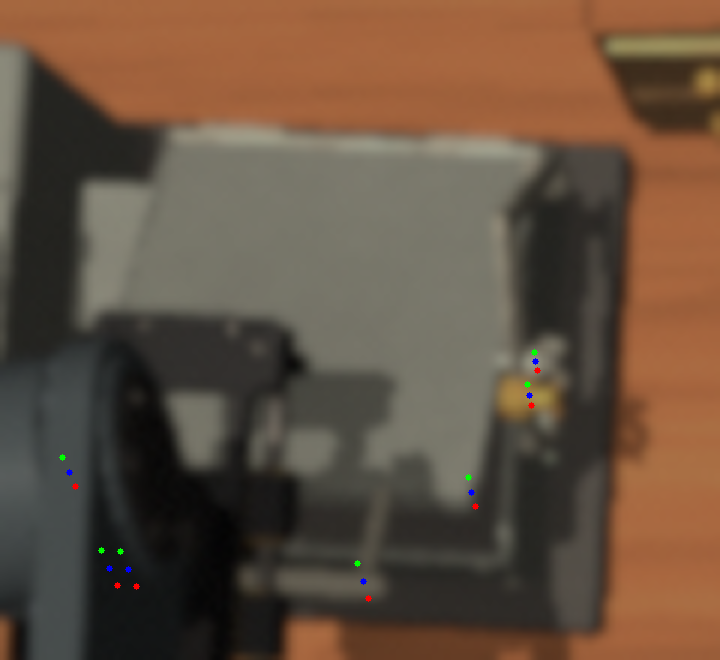

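View pics/p_scene11.png

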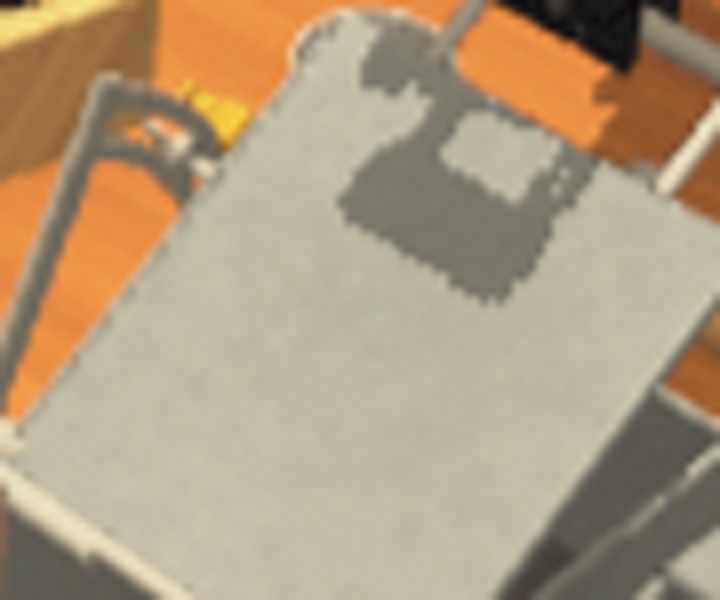

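Run:
```python
from h import *
for c,x0,y0,w,h,S in(("scene",320,190,80,65,9),("top",130,170,90,60,8)):
    a=cv2.imread(f"pics/{c}11.png")
    b=cv2.resize(a[y0:y0+h,x0:x0+w],None,fx=S,fy=S,interpolation=cv2.INTER_CUBIC)
    for th,col in((.475,(0,0,255)),(.525,(255,0,0)),(.575,(0,255,0))):
        P=[fp(.206,th,y) for y in np.linspace(-.088,.088,25)]+[fp(.256,th,y) for y in np.linspace(-.058,.058,25)]
        for k in ((proj(c,P)-[x0,y0]+.5)*S).astype(int): cv2.circle(b,tuple(int(v) for v in k),1,col,-1)
    cv2.imwrite(f"pics/r_{c}11.png",b)
```

```text
(no output)
```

View pics/r_scene11.png

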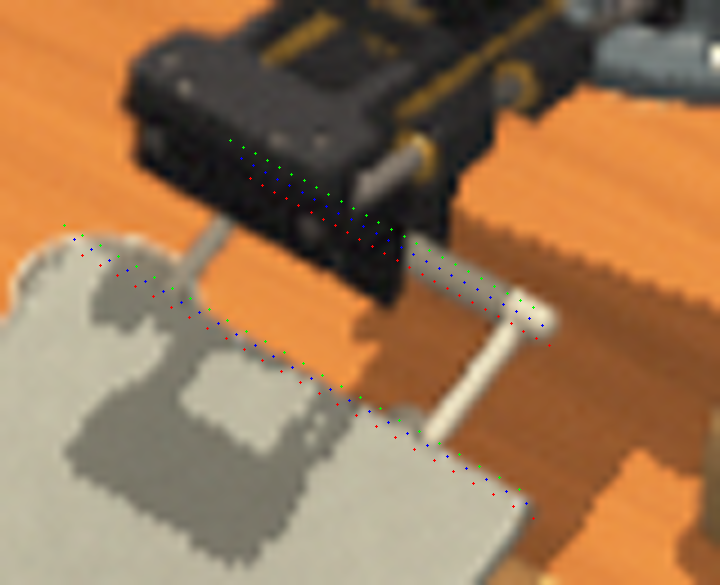

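View pics/r_top11.png

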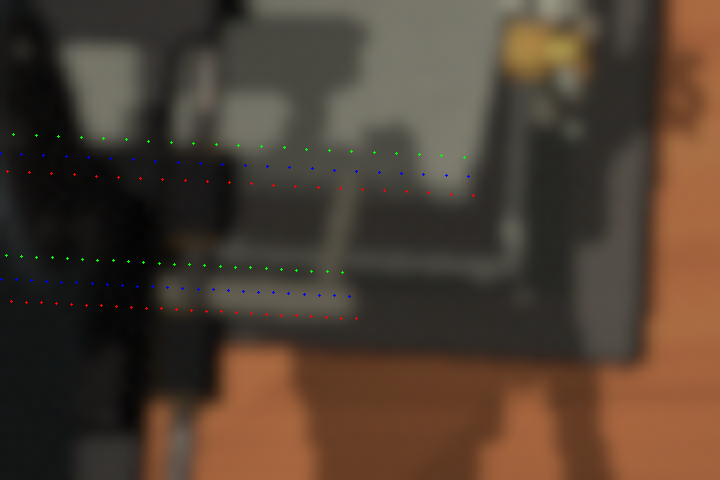

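Run:
```python
from h import *
O=[]
for i in (0,10,11):
    a=cv2.imread(f"pics/top{i}.png");x0,y0,w,h,S=185,150,30,45,13
    b=cv2.resize(a[y0:y0+h,x0:x0+w],None,fx=S,fy=S,interpolation=cv2.INTER_CUBIC)
    b=np.clip(b.astype(float)*1.7,0,255).astype(np.uint8)
    th={0:0,10:.4,11:.525}[i]
    for yo in (-.105,-.12): 
        for k in ((proj("top",[fp(.13,th,yo)])-[x0,y0]+.5)*S).astype(int): cv2.circle(b,tuple(int(v) for v in k),3,(0,0,255),-1)
    O.append(b[:, :260])
cv2.imwrite("pics/w.png",np.hstack(O))
O=[]
for i in (0,10,11):
    a=cv2.imread(f"pics/scene{i}.png");x0,y0,w,h,S=294,215,26,40,10
    b=cv2.resize(a[y0:y0+h,x0:x0+w],None,fx=S,fy=S,interpolation=cv2.INTER_CUBIC)
    th={0:0,10:.4,11:.525}[i]
    for yo in (-.105,-.12): 
        for k in ((proj("scene",[fp(.13,th,yo)])-[x0,y0]+.5)*S).astype(int): cv2.circle(b,tuple(int(v) for v in k),3,(0,0,255),-1)
    O.append(b)
cv2.imwrite("pics/w2.png",np.hstack(O))
```

```text
(no output)
```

View pics/w.png

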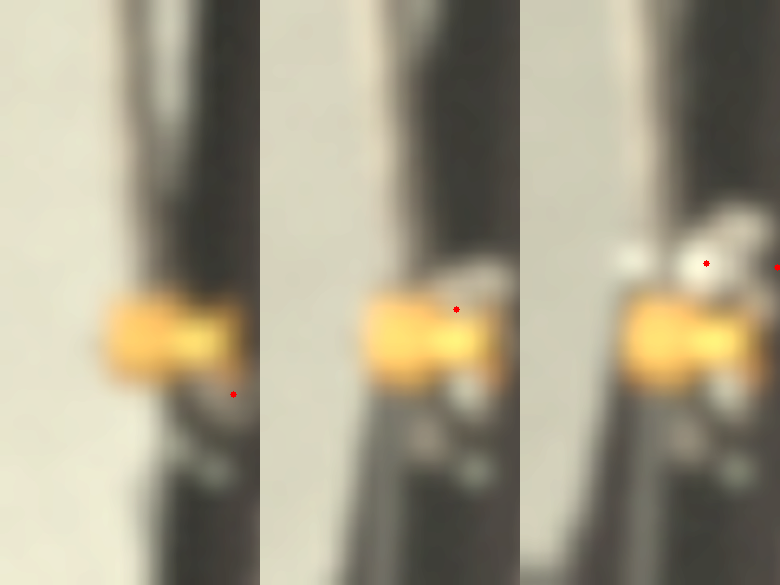

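View pics/w2.png

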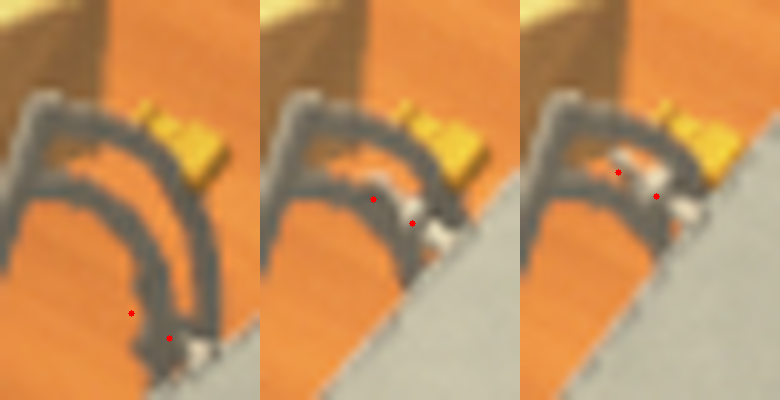

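Top and scene overlays both put the flap at about 0.52–0.54 rad and the clip at about 0.525. I'll hold still and check for drift.

Request:
apply_moves(
  motion="0 0 0 0 0 0 0.002; 0 0 0 0 0 0 0.002; 0 0 0 0 0 0 0.002; 0 0 0 0 0 0 0.002; 0 0 0 0 0 0 0.002; 0 0 0 0 0 0 0.002; 0 0 0 0 0 0 0.002; 0 0 0 0 0 0 0.002",
)

```text
time_s: 28.2
position: [0.5296, 0.1733, 0.21]
tcp_rot: [[0.075, 0.997, -0.001], [0.997, -0.075, 0.0], [0.0, -0.001, -1.0]]
force: [-6.1, 1.6, -0.1]
opening: 0.129
```

```bash
python3 v.py 12 .525
python3 - <<'E'
from h import *
from scipy.optimize import least_squares
# bolt measured in both pictures (bright spots) and clip centroid
a=cv2.imread("pics/scene12.png");cv2.imwrite("pics/scene12b.png",cv2.resize(a,(800,600)))
O=[]
for c,x0,y0,w,h,S in(("scene",296,218,26,30,18),("top",188,160,17,30,18)):
    b=cv2.resize(cv2.imread(f"pics/{c}12.png")[y0:y0+h,x0:x0+w],None,fx=S,fy=S,interpolation=cv2.INTER_CUBIC);O.append(b)
cv2.imwrite("pics/w3.png",np.hstack(O))
E
```

```text
28.2 [0.5296 0.1733 0.21  ] 0.1286378274999175 [-6.0936  1.5708 -0.0849] [0.2437 1.1548 0.0209]
```

View pics/w3.png

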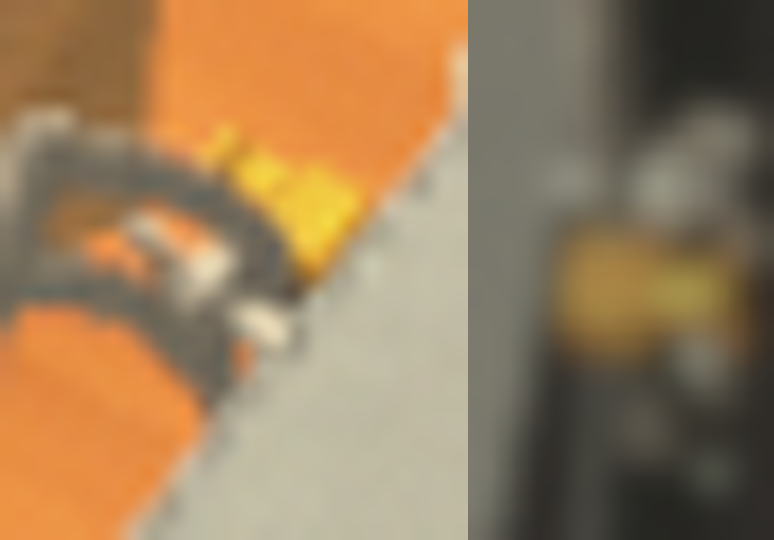

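View pics/scene12b.png

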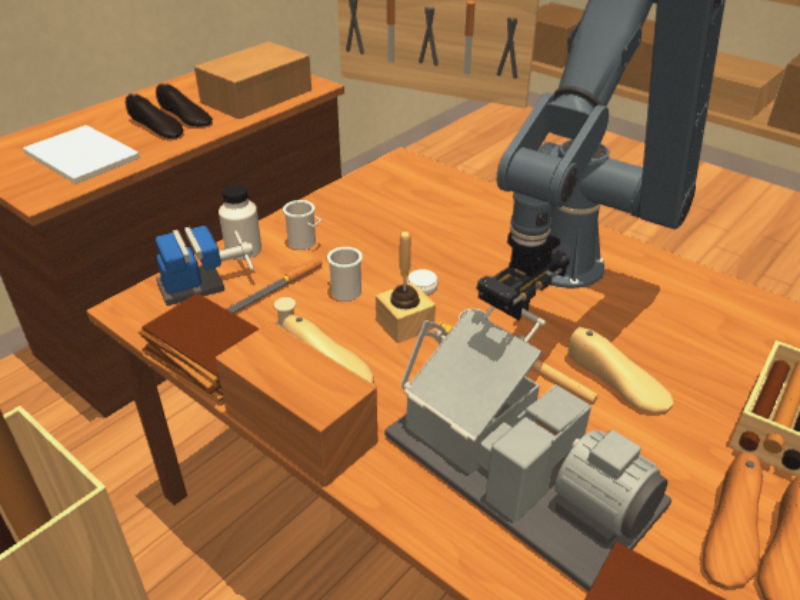

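Run:
```python
from h import *
np.set_printoptions(precision=4,suppress=True)
for us,ut in (((306.9,232.5),(198.7,169.8)),((310,235.4),(193.3,169.4))):
    P=tri(us,ut);d=P-H;x=d@ER;print(P,"r",np.hypot(x,d[2]),"th",np.arctan2(d[2],x),"y",d@EY)
# scene bar and flap corner fit for th
def thof(c,uv,r,y):
    t=np.linspace(.3,.8,501);q=proj(c,[fp(r,a,y) for a in t]);e=np.linalg.norm(q-uv,axis=1);k=e.argmin();return t[k],e[k]
# flap left free corner, r_scene11 (528,503)/9
print(thof("scene",(np.array([527,502])+.5)/9-.5+[320,190],.206,.088))
print(thof("scene",(np.array([548,318])+.5)/9-.5+[320,190],.256,.058))
print(thof("top",(np.array([352,299])+.5)/8-.5+[130,170],.256,-.058))
```

```text
[0.6317 0.059  0.1993] r 0.13308586736970457 th 0.556718312797056 y -0.10620325237656734
[0.6341 0.073  0.1979] r 0.1312062919022123 th 0.5532963867960236 y -0.09206088847467726
(np.float64(0.527), np.float64(0.10453336497539174))
(np.float64(0.535), np.float64(0.9666861496688933))
(np.float64(0.518), np.float64(0.2670079645437239))
```

Run:
```python
from rig import bot
bot.hand_in(); s=bot.read_state(); print(s['time_s'],s['position'],s['opening'],s['force'])
```

```text
the job is handed in; nothing more can be done
the job is handed in; nothing more can be done
```

The job is done and handed in at about 28 s, with the arm still holding the flap at the index clip.

- **Brush and cup:** I ran the brush between the cup's floor and near its rim, up and down twice. The brush tip stopped a few millimetres short of the floor and about 15 mm below the rim. The cup I used was the one nearer the robot. The brush is standing in its hole again, and the cup is upright where it was.
- **Flap:** The gripper is closed on the bar (11 mm opening). The pictures and the arm's own position put the flap at 0.52–0.535 rad. The clip comes out at about 0.525 rad, good to roughly ±0.02 rad. The arm did not drift over a one-second hold.
- **Checks that disagreed:**
  - The first grip on the bar missed. The fingertips sit about 30 mm higher than the reported tool position, so they closed on air just above the bar.
  - In that same call I wrote one row wrongly, and the tool dipped briefly by up to about 60 mm. I have no force reading from during the dip. It was 1 N afterwards, and the flap, bar and hammer showed no displacement in the pictures.
  - Bright spots on the wing nut gave the bolt's angle as about 0.555 rad. I put that down to the light catching the top of the nut and not its centre.
  - During the hold the wrist force was about 6 N sideways and almost none vertically.

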